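Carry a cleaned bearing sleeve on the rod and seat it in the drying stand

TASK

The cleaned aluminium bearing sleeve lying in the V-block must not be touched by the hand: take the carrying rod by its handle, thread it through the sleeve's bore, lift the sleeve out on it and carry it to the drying stand. Lay the rod down in the stand's two notches with the sleeve hanging between them, press the rod along until you feel its collar bear on the stop plate, then let go and leave it there. Feel your way gently, never forcing the rod against the sleeve, block or stand, and leave everything else on the bench where it is.

Things in the scene. Friction and masses are not known exactly. Their poses are not given: they have to be found in the camera images.
- rod_grip (a point): centre of the rod's square black handle, 60 mm long, 20 mm by 20 mm across; grip it here across the flats. Own x runs along the rod to its tip, z up. Rod about 0.16 kg, its centre of mass well ahead of this point: a light grip lets the tip sag. In the rest the rod lies level, axis 50 mm above the table, the handle clear of the rest.
- rod_collar (a point): on the rod's axis at the front face of its steel collar (34 mm across, 10 mm thick), 40 mm ahead of rod_grip; the shaft begins here. Own x towards the tip.
- rod_tip (a point): on the rod's axis at its tip, 130 mm ahead of rod_collar. The steel shaft is 12 mm thick; its last 4 mm taper to 8 mm. Own x points out of the tip.
- rod: the whole carrying rod; origin at rod_collar, x along the rod towards the tip.
- sleeve_mid (a point): centre of the plain aluminium sleeve: 46 mm outside, 15 mm bore right through, 40 mm long, about 0.15 kg, lying on its side in the V-block. Own x along the bore, pointing to the block's slotted end plate. The rod goes in from the other, open end, towards +x. Fingers must not touch it.
- sleeve: the sleeve itself, origin at its centre, x along the bore.
- vblock_axis (a point): on the V-block, the point on the bore's axis at the middle of the V, 62.5 mm above the table. Own x along the V towards the block's slotted end plate. The V runs from -30 to +30 mm along x; the sleeve's centre starts -8 to +8 mm from here along x.
- vblock: the fixed V-block, 76 mm wide, walls 56 mm high; origin on the table under vblock_axis, same x. Its end plate (30 to 38 mm along x, 82 mm high) has an open-topped slot 24 mm wide that lets the rod through but stops the sleeve.
- stand_seat (a point): on the drying stand: 80 mm above the table on the axis of a rod lying in the notches, where the centre of the collar's front face comes if the stop plate is clamped fully in. The plate is clamped 0 to 16 mm out from here towards -x, elsewhere each time and not measured: find it by feel or sight. Own x along the stand, the way the tip must point; z up; the handle stays on the -x side.
- stand: the fixed stand's base (90 mm wide, from -49 to +111 mm along x of stand_seat, 12 mm thick) with its rigid steel stop plate, 6 mm thick, 64 mm wide, its top 10 mm above the axis, with an open slot 20 mm wide for the shaft; the rod's collar must bear on its outer (-x) face. Origin on the table, 46 mm along x from stand_seat, same x.
- uprights: the stand's two fixed uprights, 64 mm wide, 6 to 14 and 86 to 96 mm along x from stand_seat, each with an open-topped notch 14 mm wide, flat floor 6 mm below the axis, mouth flaring at 45 degrees from 4 to 15 mm above it. The sleeve hangs between them, centre 34 to 66 mm along x from stand_seat: so have it 50 to 66 mm ahead of the collar. Origin and axes as the stand.
- rest: the low fixed rest on which the rod starts: base 130 mm by 90 mm, two notched uprights like the stand's but with the rod's axis 50 mm up, and no stop plate; origin on the table under its middle, x the way the tip points.
- wrench: bystander, leave alone: a steel spanner, about 160 mm, flat on the table
- screwdriver: bystander, leave alone: a screwdriver with green handle, about 200 mm, flat on the table
- big_ring: bystander, leave alone: a flat aluminium ring, 64 mm across with a 44 mm hole, 18 mm high, lying flat; not the sleeve
- spray: bystander, leave alone: an upright can, 52 mm across and 150 mm high
- spare_bush: bystander, leave alone: a solid steel slug, 40 mm across and 30 mm high, upright; not the sleeve
Not all that is in view belongs to the job. Leave any red look-alike of the rod alone.

How it is judged:
On the way, in this order (a step that is already met when the one before it is completed fails the run):
1. the rod is through the sleeve's bore while the sleeve still lies in the V-block (y of rod_tip in the frame of sleeve_mid between -0.012 and 0.012 m and z of rod_tip in the frame of sleeve_mid between -0.012 and 0.012 m and x of rod_tip in the frame of sleeve_mid above 0.03 m and x of rod_collar in the frame of sleeve_mid below -0.02 m and distance between sleeve_mid and vblock_axis below 0.02 m), for 0.1 s.
2. the sleeve is lifted clear of the block on the rod (y of rod_tip in the frame of sleeve_mid between -0.012 and 0.012 m and z of rod_tip in the frame of sleeve_mid between -0.012 and 0.012 m and x of rod_tip in the frame of sleeve_mid above 0.03 m and x of rod_collar in the frame of sleeve_mid below -0.02 m and height (world z) of sleeve_mid above 0.11 m), for 0.2 s.
3. with the rod lying in both notches its collar is pressed against the stop plate with more than 3 N (y of rod_tip in the frame of sleeve_mid between -0.012 and 0.012 m and z of rod_tip in the frame of sleeve_mid between -0.012 and 0.012 m and x of rod_tip in the frame of sleeve_mid above 0.03 m and x of rod_collar in the frame of sleeve_mid below -0.02 m and x of rod_collar in the frame of stand_seat between -0.019 and 0.003 m and y of rod_collar in the frame of stand_seat between -0.003 and 0.003 m and z of rod_collar in the frame of stand_seat between -0.003 and 0.003 m and y of rod_tip in the frame of stand_seat between -0.004 and 0.004 m and z of rod_tip in the frame of stand_seat between -0.004 and 0.004 m and angle between the x axis of rod and the x axis of stand, either way round below 0.05 rad and contact force between rod and stand above 3 N), for 0.1 s.
At the end, for the whole second after the job is handed in: the rod lies released and at rest in both notches (within 3 mm at the collar, 4 mm at the tip, sideways and in height), its collar left in the range of the stop plate (19 mm before to 3 mm past stand_seat), the sleeve hanging at rest on it between the uprights (y of rod_tip in the frame of sleeve_mid between -0.012 and 0.012 m and z of rod_tip in the frame of sleeve_mid between -0.012 and 0.012 m and x of rod_tip in the frame of sleeve_mid above 0.03 m and x of rod_collar in the frame of sleeve_mid below -0.02 m and x of rod_collar in the frame of stand_seat between -0.019 and 0.003 m and y of rod_collar in the frame of stand_seat between -0.003 and 0.003 m and z of rod_collar in the frame of stand_seat between -0.003 and 0.003 m and y of rod_tip in the frame of stand_seat between -0.004 and 0.004 m and z of rod_tip in the frame of stand_seat between -0.004 and 0.004 m and angle between the x axis of rod and the x axis of stand, either way round below 0.05 rad and x of sleeve_mid in the frame of stand_seat between 0.031 and 0.069 m and y of sleeve_mid in the frame of stand_seat between -0.008 and 0.008 m and z of sleeve_mid in the frame of stand_seat between -0.006 and 0.003 m and angle between the x axis of sleeve and the x axis of stand, either way round below 0.2 rad and linear speed of each of rod, sleeve below 0.02 m/s and contact force between the fingers and rod below 0.1 N); the robot touches nothing.
It fails at once if the fingers or the arm touch the sleeve (contact force between any of the fingers, the arm and sleeve above 0.5 N).
It fails at once if the rod is forced: more than 25 N against the stand, the V-block or the sleeve (contact force between rod and stand above 25 N or contact force between rod and uprights above 25 N or contact force between rod and vblock above 25 N or contact force between rod and sleeve above 25 N).
It fails at once if the sleeve is dropped (height (world z) of sleeve_mid below 0.045 m).
It fails at once if a bystander is moved more than 15 mm (distance of any of wrench, screwdriver, big_ring, spray, spare_bush from where it was at the start of the episode above 0.015 m).
It also fails if it takes over 72 s, if anything falls off the work surface, if the arm or the gripper's body presses on something with over 40 N, if the wrist force passes 120 N, or if a joint passes its speed limit or range.

ROBOT

A 6-joint arm with a two-finger parallel gripper is mounted at the origin on the work surface. World frame = base frame: x ahead of the robot, y to its left, z up, the work surface at z = 0. Lengths are in m, angles in rad, forces in N, time in s.
With the tool pointing down it reaches from about 0.35 to 0.775 m from the base axis. Payload 7.3 kg.
Tool frame: the origin (TCP) lies at the very end of the fingers, on their centre line; the grasp point (between the pads) lies 19 mm behind it; z points along the fingers, y is the line along which they close (so a half turn about z gives the same grasp; the last joint's range is limited). The gripper opens to 92 mm and grips with 3 to 60 N. Pads are 19 mm wide; open, the fingers measure 130 mm over their backs; the gripper's body (75 mm by 190 mm) begins 47 mm behind the grasp point.
Start: joints at [-1.471, 0.342, 1.524, -0, 1.275, -0.146], TCP at [0.128, -0.509, 0.192] pointing down, gripper open.
Joint ranges: [-2.53, 2.53], [-0.77, 2.02], [0.04, 2.7], [-1, 4.14], [0.28, 2.66], [-3.11, 3.11]. Speed limits (rad/s): [2.57, 2.57, 3.14, 3.14, 3.14, 3.14].

INTERFACE

Orientations are given as [roll, pitch, yaw] about the fixed x, y, z axes, in that order (R = Rz(yaw) Ry(pitch) Rx(roll)).
In Python, from cell import robot, read_camera, get_calibration gives the robot as it stands. The module is installed in compiled form; this text tells all that it offers.
- The arm moves only by the tool send_rows, never from a script. Its argument "plan" is a list of rows, each a list of 2 entries, a list of its own where there are three numbers: the shift along the tool's x, y, z as a fraction of full scale, then the turn, a rotation vector about the tool's x, y, z as a fraction of full scale. A call has exactly 10 rows; each row shifts and turns the commanded pose from where the row before left it, along the tool's axes as they then stand; what a row does not reach is not made up. Full scale, the value 1, is 0.025 m for a shift and 90 degrees for a turn. A row lasts 1/8 s, in which the tool goes at most 62.5 mm and 10.7 degrees, less where a joint would pass 70% of its speed; a pose out of reach is approached as far as the arm can. A call with a number of a shift or a turn outside -1 to 1 is refused whole. A call with a gripper value outside its range is refused whole. "gripper" is the opening, from -1 (shut) to 1 (fully open), so that 0 is half open, set as the call begins (left out, the last holds). The fingers move at their own pace and stop on an object; "force" is the grip in N (left out, the last holds). Time passes only in rows, so rows that do not move let the fingers close, or fill a call up. It gives the time, the measured TCP pose, the force, the opening and the grip force at its end, in the units of the state.
- robot.observe(): the state, without advancing time (a new reading comes with each control period).
- read_camera(name): name is "side" or "top" or "wrist"; returns (picture, depth): 384x512x3 uint8, blue, green, red; 384x512 float32, m along the optical axis (not along the pixel's ray), 0 where there is no reading.
- get_calibration(name): a dict with "intrinsics" (3x3 intrinsics, pixels), "rvec" (rotation vector, rad) and "tvec" (3), from world to camera coordinates, as OpenCV has them. Camera axes: x right, y down, z forward; pixel columns grow to the right and rows downward; lengths in m; the calibration is good to about 2 mm. A picture is of the moment at which its call begins: read the wrist's pose just before it. get_calibration takes no time and is no camera call; for the wrist camera it gives the pose at the moment of the call.
- robot.hand_in(): hands the job in; it is judged then, once.
The state is a dict: "time": time; "qpos": joint angles; "qvel": joint speeds; "joint_efforts": joint torques, N m; "tool_pos": TCP position; "tool_rot": TCP orientation; "contact_force": force on the tool from outside, world axes, zero at the start; "torque": the same for the moment, N m; "opening": finger opening in m; "grip_force": force on a finger pad.
Only numpy, scipy, OpenCV 4.12 (cv2) and the standard library are available. Lean on these libraries where they do the work, as an engineer would, in place of code of your own. Each camera call takes 0.05 s, during which the arm holds its last target. There are 200 camera calls.

## Working session

There is one attempt and no reset: what is moved stays moved. The work goes in short steps, Python scripts to look and compute and a tool call to move; the robot and the scene stay as the last step left them, time stands still between calls to the robot, and variables do not carry over. Pictures are saved under pics/ and viewed, at most 10 in all, crops included, and the job is handed in when it is done.

Besides the shell and the picture viewer there is one more tool, called after "Emit:" by a JSON object that holds its "fn" and its "kwargs", one argument or row to a line. send_rows: Moves the arm, as the interface text tells. Shift numbers are shares of 0.025 m and turn numbers shares of 90 degrees, none past 1 either way. Its arguments: {"type":"object","properties":{"plan":{"type":"array"},"gripper":{"type":"number"},"force":{"type":"number"}},"required":["plan"]}

```bash
mkdir -p pics
cat > h.py <<'E'
import numpy as np, cv2
from cell import robot, read_camera, get_calibration
from scipy.spatial.transform import Rotation as R
def snap(n):
    c=get_calibration(n); im,d=read_camera(n); return im,d,c
def world(c,d):
    K=np.array(c["intrinsics"]);Rm=cv2.Rodrigues(np.array(c["rvec"],float))[0];t=np.array(c["tvec"]).ravel()
    h,w=d.shape;v,u=np.mgrid[:h,:w]
    p=np.stack([(u-K[0,2])/K[0,0]*d,(v-K[1,2])/K[1,1]*d,d],-1)
    P=(p-t)@Rm; P[d<=0]=np.nan; return P
def proj(c,p): return cv2.projectPoints(np.array(p,float).reshape(-1,1,3),np.array(c["rvec"],float),np.array(c["tvec"],float),np.array(c["intrinsics"],float),None)[0][:,0]
E
python3 - <<'E'
from h import *
np.set_printoptions(precision=4,suppress=True)
for n in("top","side"):
    im,d,c=snap(n); np.savez(n,im=im,d=d,**c); cv2.imwrite(f"pics/{n}0.png",cv2.resize(im,(800,600)))
    R_=cv2.Rodrigues(np.array(c["rvec"],float))[0]; print(n,-R_.T@np.array(c["tvec"]).ravel())
print(robot.observe())
E
```

```text
top [ 0.3301 -0.0674  1.1725]
side [-0.0285  0.4999  1.0531]
{'time': 0.1, 'qpos': array([-1.471 ,  0.3427,  1.5249, -0.    ,  1.2754, -0.146 ]), 'qvel': array([ 0.001 , -0.0019, -0.0033, -0.0014,  0.0015,  0.0002]), 'joint_efforts': array([  0.001 , -43.2004, -24.4696,   0.0718,   0.0526,  -0.    ]), 'tool_pos': array([ 0.1277, -0.5088,  0.1917]), 'tool_rot': array([-3.1402, -0.0002,  0.2458]), 'contact_force': array([0.2952, 0.1244, 0.3257]), 'torque': array([-0.0434, -0.001 ,  0.0137]), 'grip_force': 0.0, 'opening': 0.09165649659859365}
```

View pics/top0.png

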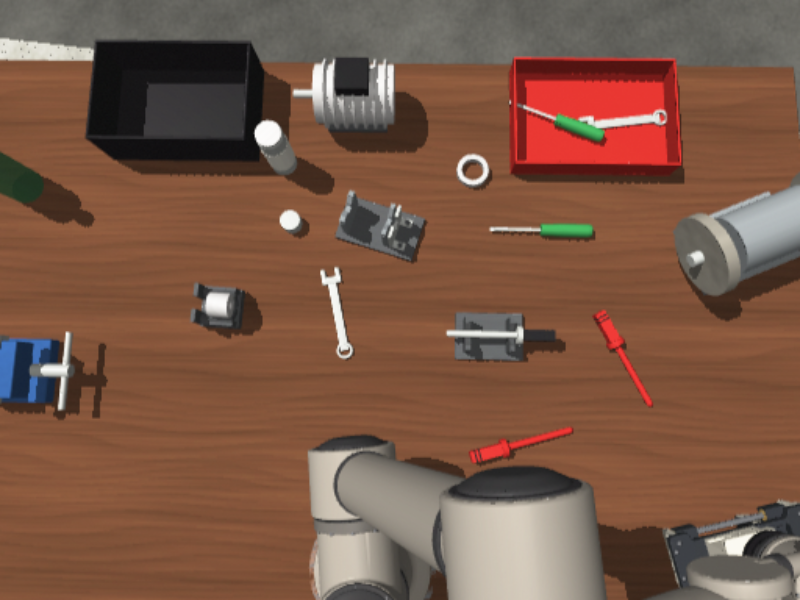

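View pics/side0.png

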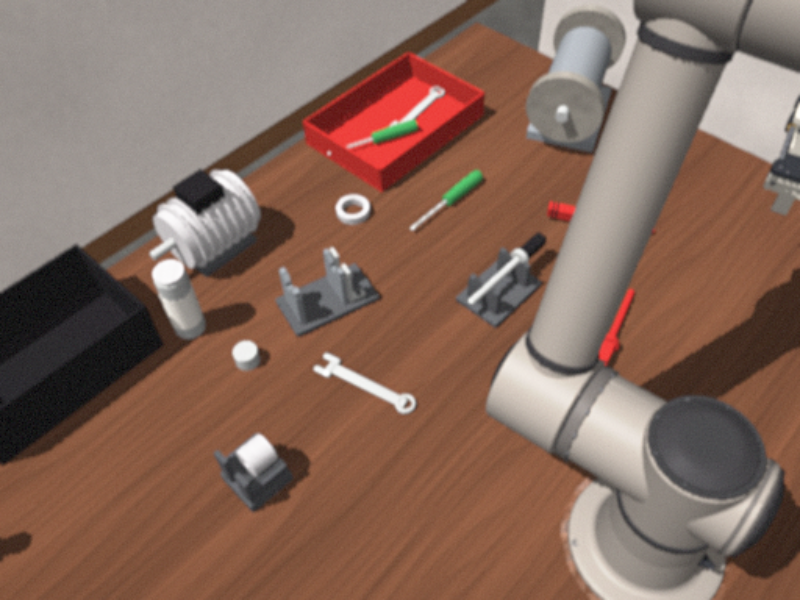

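The rod (black handle at about (540,335), tip at (450,333)) points left in the top picture. The possible mix-ups are the red look-alikes at (520,445) and (622,355) and the screwdriver at (540,230). I choose the grey rod in the rest. The sleeve is in the V-block at (218,308), with its slotted plate on the left at x≈197. The look-alikes for the sleeve are the ring (473,170) and the slug (290,222). The stand is at (380,225), with its stop plate on the right.

```bash
cat > m.py <<'E'
from h import *
np.set_printoptions(precision=4,suppress=True)
z=np.load("top.npz");im,d=z["im"],z["d"];c={k:z[k] for k in("intrinsics","rvec","tvec")}
P=world(c,d)
cv2.imwrite("pics/crop.png",cv2.resize(np.hstack([im[190:240,270:370],im[175:225,110:210]]),None,fx=4,fy=4,interpolation=cv2.INTER_CUBIC))
def roi(a,b,c_,d_): # in 800x600 px
    s=0.64; return P[int(b*s):int(d_*s),int(a*s):int(c_*s)].reshape(-1,3)
for n,r in dict(rest=(440,300,565,370),vb=(180,275,260,345),stand=(325,180,435,270)).items():
    p=roi(*r);p=p[p[:,2]>0.007]
    print(n,len(p),"rect all",cv2.minAreaRect(p[:,:2].astype(np.float32)*1000))
    for lo,hi in((.007,.016),(.03,.047),(.047,.054),(.054,.063),(.063,.075),(.075,.085),(.085,.1)):
        q=p[(p[:,2]>lo)&(p[:,2]<hi)]
        if len(q)>5: print("  ",lo,len(q),q.mean(0),cv2.minAreaRect(q[:,:2].astype(np.float32)*1000))
E
python3 m.py
```

```text
rest 1466 rect all ((426.1351013183594, -231.42196655273438), (198.37657165527344, 89.84200286865234), 88.53836059570312)
   0.007 873 [ 0.4249 -0.2122  0.0111] ((426.6669006347656, -214.079345703125), (130.2017059326172, 89.93692016601562), 88.93177795410156)
   0.03 37 [ 0.428  -0.2442  0.0444] ((433.40753173828125, -232.38540649414062), (142.96005249023438, 55.123050689697266), 62.50069046020508)
   0.047 139 [ 0.424  -0.2042  0.0517] ((423.0035400390625, -228.85150146484375), (193.27720642089844, 55.385467529296875), 88.97917175292969)
   0.054 310 [ 0.4265 -0.2544  0.0583] ((425.1499328613281, -231.39590454101562), (198.37472534179688, 60.070926666259766), 88.66510772705078)
   0.063 63 [ 0.4269 -0.2285  0.0645] ((426.09222412109375, -242.86822509765625), (155.16232299804688, 57.73044204711914), 88.97948455810547)
vb 787 rect all ((464.889404296875, 314.6875305175781), (109.50479888916016, 105.00091552734375), 75.98014831542969)
   0.007 29 [0.4614 0.2835 0.012 ] ((463.8613586425781, 314.11944580078125), (108.68220520019531, 104.47815704345703), 73.78345489501953)
   0.03 85 [0.
[... 1171 characters left out ...]
156), 69.47698974609375)
   0.047 26 [0.6365 0.0085 0.0502] ((641.4839477539062, 11.62558364868164), (94.66862487792969, 62.88100814819336), 72.44341278076172)
   0.054 40 [0.6358 0.0016 0.0583] ((642.38525390625, 14.238208770751953), (100.2288589477539, 63.00546646118164), 73.11688995361328)
   0.063 64 [0.6395 0.0154 0.07  ] ((642.52001953125, 14.817707061767578), (101.19821166992188, 63.237266540527344), 73.25032806396484)
   0.075 52 [0.6373 0.0136 0.0803] ((642.4071044921875, 15.090499877929688), (101.1176528930664, 64.14751434326172), 73.3148422241211)
   0.085 133 [0.642  0.0101 0.0909] ((642.5431518554688, 14.56378173828125), (100.3057861328125, 62.52332305908203), 72.66706085205078)
```

View pics/crop.png

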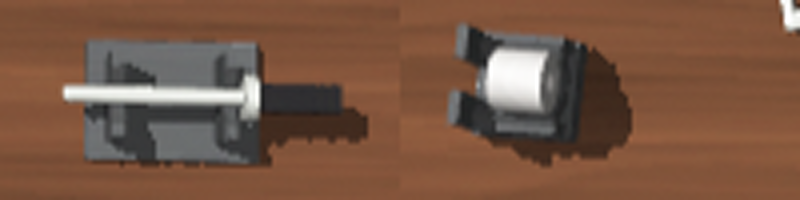

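The crop shows the grey-steel rod with its black handle to the right of the collar. The sleeve lies in the V-block with the two plate lugs on the left and the open end on the right. I'll go above the handle, turned along the rod.

```bash
cat > go.py <<'E'
from h import *
import sys,json
# usage: go.py x y z yawdeg rows   (tool down)
def rows(tp,tyaw,n,o=None):
    o=o or robot.observe(); p=np.array(o["tool_pos"]);y=R.from_euler("xyz",o["tool_rot"]).as_matrix()
    y=np.arctan2(y[1,0],y[0,0]); dy=(np.radians(tyaw)-y+np.pi)%(2*np.pi)-np.pi
    D=np.array(tp)-p; out=[]
    for k in range(n):
        a=y+dy*k/n; M=np.array([[np.cos(a),np.sin(a),0],[np.sin(a),-np.cos(a),0],[0,0,-1]])
        out.append([[round(float(v),3) for v in M.T@D/n/.025],[0,0,round(-np.degrees(dy)/n/90,4)]])
    return out
if __name__=="__main__":
    a=[float(v) for v in sys.argv[1:]]
    for r in rows(a[:3],a[3],int(a[4])): print(json.dumps(r))
E
python3 go.py 0.426 -0.30 0.17 88.8 20
python3 - <<'E'
from m import *
p=roi(440,300,565,370)
# shaft + handle centre line per y bin, z>0.053 & |x-.4255|<.012
q=p[(p[:,2]>.0535)&(abs(p[:,0]-.4255)<.012)]
f=np.polyfit(q[:,1],q[:,0],1);print("rod x=f(y)",f,"at -.3",np.polyval(f,-.3),"y range",np.sort(q[:,1])[[0,3,-4,-1]],"deg",90-np.degrees(np.arctan(f[0])))
q=p[(p[:,2]>.062)&(abs(p[:,0]-.4255)<.02)];print("collar",q.mean(0),len(q),q[:,1].min(),q[:,1].max())
E
```

```text
[[0.68, -0.26, 0.043], [0, 0, -0.0415]]
[[0.696, -0.215, 0.043], [0, 0, -0.0415]]
[[0.708, -0.169, 0.043], [0, 0, -0.0415]]
[[0.718, -0.123, 0.043], [0, 0, -0.0415]]
[[0.724, -0.076, 0.043], [0, 0, -0.0415]]
[[0.728, -0.028, 0.043], [0, 0, -0.0415]]
[[0.728, 0.019, 0.043], [0, 0, -0.0415]]
[[0.725, 0.067, 0.043], [0, 0, -0.0415]]
[[0.719, 0.114, 0.043], [0, 0, -0.0415]]
[[0.71, 0.16, 0.043], [0, 0, -0.0415]]
[[0.698, 0.206, 0.043], [0, 0, -0.0415]]
[[0.683, 0.251, 0.043], [0, 0, -0.0415]]
[[0.666, 0.295, 0.043], [0, 0, -0.0415]]
[[0.645, 0.338, 0.043], [0, 0, -0.0415]]
[[0.622, 0.379, 0.043], [0, 0, -0.0415]]
[[0.596, 0.419, 0.043], [0, 0, -0.0415]]
[[0.567, 0.457, 0.043], [0, 0, -0.0415]]
[[0.536, 0.493, 0.043], [0, 0, -0.0415]]
[[0.503, 0.527, 0.043], [0, 0, -0.0415]]
[[0.467, 0.558, 0.043], [0, 0, -0.0415]]
rest 1466 rect all ((426.1351013183594, -231.42196655273438), (198.37657165527344, 89.84200286865234), 88.53836059570312)
   0.007 873 [ 0.4249 -0.2122  0.0111] ((426.6669006347656, -214.079345703125), (130.2017059326172, 89.93692016601562), 88.93177795410156)
   0.03 37 [ 0.42
[... 2188 characters left out ...]
((642.38525390625, 14.238208770751953), (100.2288589477539, 63.00546646118164), 73.11688995361328)
   0.063 64 [0.6395 0.0154 0.07  ] ((642.52001953125, 14.817707061767578), (101.19821166992188, 63.237266540527344), 73.25032806396484)
   0.075 52 [0.6373 0.0136 0.0803] ((642.4071044921875, 15.090499877929688), (101.1176528930664, 64.14751434326172), 73.3148422241211)
   0.085 133 [0.642  0.0101 0.0909] ((642.5431518554688, 14.56378173828125), (100.3057861328125, 62.52332305908203), 72.66706085205078)
rod x=f(y) [0.006  0.4277] at -.3 0.4259547285975774 y range [-0.3306 -0.3302 -0.138  -0.1322] deg 89.65803875501823
collar [ 0.4256 -0.2549  0.0638] 53 -0.32027269224042687 -0.15186513169015373
```

Emit:
{"fn": "send_rows", "kwargs": {
  "plan": [
    [[0.68, -0.26, 0.04], [0, 0, -0.042]],
    [[0.7, -0.215, 0.04], [0, 0, -0.042]],
    [[0.71, -0.17, 0.04], [0, 0, -0.042]],
    [[0.72, -0.12, 0.04], [0, 0, -0.042]],
    [[0.72, -0.075, 0.04], [0, 0, -0.042]],
    [[0.73, -0.03, 0.04], [0, 0, -0.042]],
    [[0.73, 0.02, 0.04], [0, 0, -0.042]],
    [[0.725, 0.07, 0.04], [0, 0, -0.042]],
    [[0.72, 0.115, 0.04], [0, 0, -0.042]],
    [[0.71, 0.16, 0.04], [0, 0, -0.042]]
  ],
  "gripper": 1
}}

```text
time: 1.35
tool_pos: [0.2778, -0.4036, 0.1823]
tool_rot: [3.142, 0.0, 0.91]
contact_force: [0.5, 0.5, -0.4]
opening: 0.0916
grip_force: 0.0
```

Emit:
{"fn": "send_rows", "kwargs": {
  "plan": [
    [[0.7, 0.205, 0.04], [0, 0, -0.042]],
    [[0.68, 0.25, 0.04], [0, 0, -0.042]],
    [[0.67, 0.295, 0.04], [0, 0, -0.042]],
    [[0.645, 0.34, 0.04], [0, 0, -0.042]],
    [[0.62, 0.38, 0.04], [0, 0, -0.042]],
    [[0.6, 0.42, 0.04], [0, 0, -0.042]],
    [[0.57, 0.46, 0.04], [0, 0, -0.042]],
    [[0.54, 0.49, 0.04], [0, 0, -0.042]],
    [[0.5, 0.53, 0.04], [0, 0, -0.042]],
    [[0.47, 0.56, 0.04], [0, 0, -0.042]]
  ]
}}

```text
time: 2.6
tool_pos: [0.426, -0.2973, 0.1722]
tool_rot: [-3.142, 0.0, 1.57]
contact_force: [0.2, -0.1, 0.1]
opening: 0.092
grip_force: 0.0
```

```bash
python3 - <<'E'
from h import *
np.set_printoptions(precision=4,suppress=True)
o=robot.observe();print(o["time"],o["tool_pos"],o["tool_rot"])
im,d,c=snap("wrist");P=world(c,d)
R_=cv2.Rodrigues(np.array(c["rvec"],float))[0]; print("cam",-R_.T@np.array(c["tvec"]).ravel(),R_[2])
cv2.imwrite("pics/w1.png",im)
q=P.reshape(-1,3);q=q[(q[:,2]>.054)&(q[:,2]<.075)&(abs(q[:,0]-.4255)<.02)&(q[:,1]<-.12)&(q[:,1]>-.35)]
for y in np.arange(-.33,-.12,.02):
    s=q[abs(q[:,1]-y)<.004]
    if len(s)>5: print(round(y,2),len(s),s[:,0].min(),s[:,0].max(),s[:,2].max())
print(q[:,1].min(),q[:,1].max())
E
python3 go.py 0.4257 -0.301 0.10 89.3 10
```

```text
2.6 [ 0.426  -0.2973  0.1722] [-3.1415  0.0001  1.5697]
cam [ 0.4262 -0.2218  0.3647] [ 0.0012 -0.2797 -0.9601]
-0.33 78 0.41968359017915796 0.43861521909553675 0.062012659370083656
-0.31 151 0.419803916748711 0.4394205412216591 0.06172209358476185
-0.29 158 0.419908603498568 0.43919338720693085 0.06170674374024028
-0.27 201 0.4139079919814413 0.4451152612995688 0.06829738224716864
-0.25 299 0.40561356200512455 0.4454602189110703 0.06665707082848864
-0.23 82 0.42504823409967185 0.4348309359052244 0.057593690395724706
-0.21 74 0.4250734010672247 0.43464134781527036 0.05790605609947527
-0.19 86 0.426038724604507 0.4354106302755872 0.057933104204002696
-0.17 387 0.40554999303828865 0.4450088303197952 0.06668644137101966
-0.15 105 0.4251524850393858 0.4351182512941417 0.05765303113938145
-0.13 18 0.4269504391332649 0.4331617308615085 0.05682032747261805
-0.33062212537961644 -0.13127303477109237
[[-0.02, -0.007, 0.288], [0, 0, 0.0009]]
[[-0.02, -0.007, 0.288], [0, 0, 0.0009]]
[[-0.02, -0.007, 0.288], [0, 0, 0.0009]]
[[-0.02, -0.007, 0.288], [0, 0, 0.0009]]
[[-0.02, -0.007, 0.288], [0, 0, 0.0009]]
[[-0.02, -0.007, 0.288], [0, 0, 0.0009]]
[[-0.02, -0.007, 0.288], [0, 0, 0.0009]]
[[-0.02, -0.007, 0.288], [0, 0, 0.0009]]
[[-0.02, -0.006, 0.288], [0, 0, 0.0009]]
[[-0.02, -0.006, 0.288], [0, 0, 0.0009]]
```

Emit:
{"fn": "send_rows", "kwargs": {
  "plan": [
    [[-0.02, 0.01, 0.56], [0, 0, 0]],
    [[-0.02, 0.01, 0.56], [0, 0, 0]],
    [[-0.02, 0.01, 0.56], [0, 0, 0]],
    [[-0.02, 0.01, 0.56], [0, 0, 0]],
    [[-0.02, 0.01, 0.56], [0, 0, 0]],
    [[-0.02, 0.01, 0.56], [0, 0, 0]],
    [[-0.01, 0.01, 0.56], [0, 0, 0]],
    [[-0.01, 0.01, 0.56], [0, 0, 0]],
    [[0, 0.01, 0.56], [0, 0, 0]],
    [[0, 0.01, 0.56], [0, 0, 0]]
  ]
}}

```text
time: 3.9
tool_pos: [0.4276, -0.3015, 0.0314]
tool_rot: [3.142, 0.0, 1.565]
contact_force: [-0.3, -0.2, -0.5]
opening: 0.092
grip_force: 0.0
```

Emit:
{"fn": "send_rows", "kwargs": {
  "plan": [
    [[0, 0, 0], [0, 0, 0]],
    [[0, 0, 0], [0, 0, 0]],
    [[0, 0, 0], [0, 0, 0]],
    [[0, 0, 0], [0, 0, 0]],
    [[0, 0, 0], [0, 0, 0]],
    [[0, 0, 0], [0, 0, 0]],
    [[0, 0, 0], [0, 0, 0]],
    [[0, 0, 0], [0, 0, 0]],
    [[0, 0, 0], [0, 0, 0]],
    [[0, 0, 0], [0, 0, 0]]
  ],
  "gripper": -0.8,
  "force": 5
}}

```text
time: 5.15
tool_pos: [0.4275, -0.3015, 0.0323]
tool_rot: [-3.142, 0.0, 1.565]
contact_force: [0.4, 0.2, -0.2]
opening: 0.0095
grip_force: 0.0
```

Run:
```python
from h import *
im,d,c=snap("wrist"); im2,d2,c2=snap("side")
print(robot.observe()["opening"],robot.observe()["grip_force"], im.shape)
a=cv2.resize(im,(512,384));b=cv2.resize(im2[100:260,250:450],(288,384))
cv2.imwrite("pics/w2.png",np.hstack([a,b]))
```

```text
0.009218579942773138 0.0 (384, 512, 3)
```

View pics/w2.png

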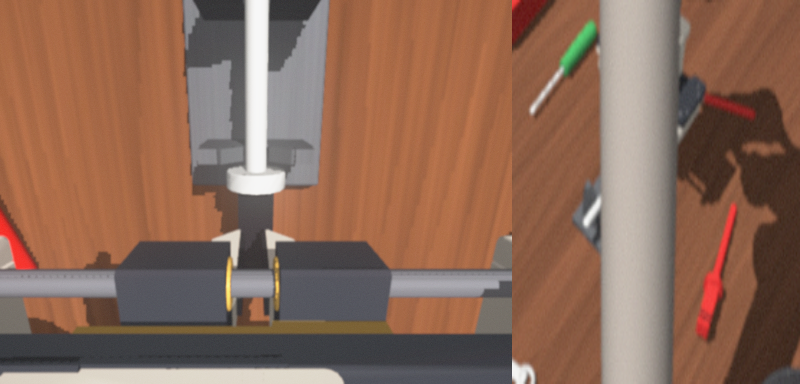

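The wrist picture shows the handle (255,215) running between the fingers (white tips at about (225,237) and (285,237)). The reported opening doesn't fit a grip, so I'll check depths around it.

Run:
```python
from h import *
np.set_printoptions(precision=3,suppress=True,linewidth=160)
im,d,c=snap("wrist");P=world(c,d);o=robot.observe()
print(o["tool_pos"],o["qpos"],o["opening"])
for v in (205,222,232,238,246,255,300,315):
    print(v,[ (u,P[v,u].round(3).tolist()) for u in (215,228,240,255,270,283,296)])
print(proj(c,[[.4275,-.3015,.032],[.4275,-.3015,.051],[.4375,-.3015,.051],[.4175,-.3015,.051]]))
cv2.imwrite("pics/w3.png",cv2.resize(im[185:335,170:345],None,fx=4,fy=4))
```

```text
[ 0.428 -0.302  0.032] [-0.761  0.524  1.733 -0.     0.885 -0.755] 0.009183125040231369
205 [(215, [0.399, -0.297, 0.001]), (228, [0.409, -0.298, -0.0]), (240, [0.421, -0.279, 0.06]), (255, [0.429, -0.278, 0.061]), (270, [0.438, -0.279, 0.06]), (283, [0.451, -0.298, -0.0]), (296, [0.461, -0.298, -0.001])]
222 [(215, [0.399, -0.311, 0.001]), (228, [0.409, -0.312, -0.0]), (240, [0.421, -0.289, 0.06]), (255, [0.429, -0.289, 0.06]), (270, [0.438, -0.289, 0.06]), (283, [0.452, -0.312, 0.001]), (296, [0.462, -0.312, 0.001])]
232 [(215, [0.398, -0.32, 0.001]), (228, [0.409, -0.32, 0.0]), (240, [0.421, -0.292, 0.067]), (255, [0.429, -0.295, 0.059]), (270, [0.437, -0.29, 0.071]), (283, [0.452, -0.32, 0.0]), (296, [0.462, -0.32, -0.0])]
238 [(215, [0.409, -0.291, 0.078]), (228, [0.415, -0.291, 0.078]), (240, [0.421, -0.292, 0.075]), (255, [0.429, -0.299, 0.06]), (270, [0.437, -0.291, 0.077]), (283, [0.444, -0.291, 0.077]), (296, [0.462, -0.325, 0.0])]
246 [(215, [0.417, -0.265, 0.141]), (228, [0.421, -0.266, 0.141]), (240, [0.422, -0.292, 0.084]), (255, [0.429, -0.304, 0.059]), (270, [0.436, -0.291, 0.087]), (283, [0.437, -0.266, 0.14]), (296, [0.441, -0.265, 0.141])]
255 [(215, [0.417, -0.265, 0.147]), (228, [0.421, -0.266, 0.146]), (240, [0.422, -0.292, 0.094]), (255, [0.429, -0.31, 0.059]), (270, [0.436, -0.291, 0.097]), (283, [0.436, -0.265, 0.147]), (296, [0.44, -0.265, 0.147])]
300 [(215, [0.418, -0.273, 0.157]), (228, [0.421, -0.275, 0.154]), (240, [0.423, -0.303, 0.113]), (255, [0.43, -0.381, 0.0]), (270, [0.435, -0.3, 0.118]), (283, [0.436, -0.274, 0.156]), (296, [0.439, -0.274, 0.156])]
315 [(215, [0.418, -0.278, 0.156]), (228, [0.421, -0.282, 0.151]), (240, [0.422, -0.311, 0.112]), (255, [0.43, -0.397, -0.001]), (270, [0.435, -0.304, 0.122]), (283, [0.436, -0.278, 0.156]), (296, [0.439, -0.278, 0.156])]
[[251.949 224.847]
 [251.93  236.247]
 [268.319 236.174]
 [235.541 236.32 ]]
```

View pics/w3.png

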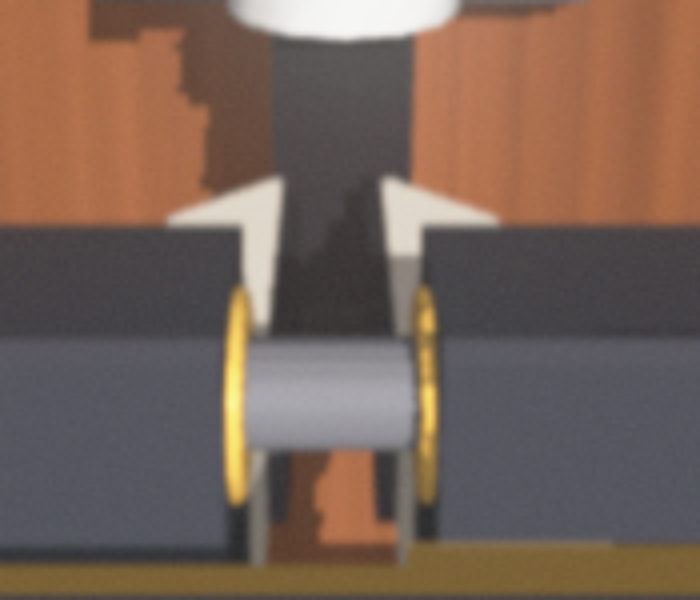

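Emit:
{"fn": "send_rows", "kwargs": {
  "plan": [
    [[0, 0, 0], [0, 0, 0]],
    [[0, 0, 0], [0, 0, 0]],
    [[0, 0, 0], [0, 0, 0]],
    [[0, 0, 0], [0, 0, 0]],
    [[0, 0, 0], [0, 0, 0]],
    [[0, 0, 0], [0, 0, 0]],
    [[0, 0, 0], [0, 0, 0]],
    [[0, 0, 0], [0, 0, 0]],
    [[0, 0, 0], [0, 0, 0]],
    [[0, 0, 0], [0, 0, 0]]
  ],
  "gripper": -1,
  "force": 30
}}

```text
time: 6.55
tool_pos: [0.4275, -0.3016, 0.0323]
tool_rot: [3.142, 0.0, 1.565]
contact_force: [-0.2, -0.6, 0.1]
opening: -0.0001
grip_force: 0.0
```

Run:
```python
from h import *
np.set_printoptions(precision=4,suppress=True)
o=robot.observe();print(o["opening"],o["grip_force"],o["tool_pos"],o["contact_force"],o["torque"])
im,d,c=snap("wrist");P=world(c,d)
print(P[222,[240,255,270]],P[246,[240,270]],P[232,[240,270]])
cv2.imwrite("pics/w4.png",cv2.resize(im[185:335,170:345],None,fx=3,fy=3))
```

```text
-5.1257567199493456e-05 0.0 [ 0.4275 -0.3016  0.0323] [-0.2062 -0.5711  0.074 ] [ 0.0041 -0.0503  0.0162]
[[ 0.4208 -0.2887  0.0602]
 [ 0.4293 -0.2886  0.0606]
 [ 0.4379 -0.2888  0.0601]] [[ 0.4242 -0.2651  0.1418]
 [ 0.4331 -0.2657  0.1406]] [[ 0.4211 -0.2908  0.0698]
 [ 0.4379 -0.295   0.0601]]
```

The fingers shut to zero with no contact, so their ends must be above the handle. I'll measure where they really end.

Run:
```python
from h import *
np.set_printoptions(precision=4,suppress=True)
im,d,c=snap("wrist");P=world(c,d)
for u in (246,252,256,260,268): 
    print(u,[(v,P[v,u].round(4).tolist()[1:]) for v in range(222,244,2)])
g=P[215:260,225:290].reshape(-1,3);g=g[(g[:,2]>.062)&(g[:,2]<.1)];print("finger x",g[:,0].min(),g[:,0].max(),"y",g[:,1].max(),"zmin",np.sort(g[:,2])[:8])
cv2.imwrite("pics/w5.png",cv2.resize(im[185:335,170:345],None,fx=3,fy=3))
```

```text
246 [(222, [-0.2886, 0.0606]), (224, [-0.29, 0.0601]), (226, [-0.2907, 0.0613]), (228, [-0.2922, 0.0608]), (230, [-0.2911, 0.0662]), (232, [-0.2914, 0.0683]), (234, [-0.2911, 0.0718]), (236, [-0.2909, 0.0752]), (238, [-0.291, 0.0774]), (240, [-0.2911, 0.0796]), (242, [-0.2907, 0.083])]
252 [(222, [-0.2888, 0.0599]), (224, [-0.2898, 0.0605]), (226, [-0.2907, 0.0614]), (228, [-0.2922, 0.0608]), (230, [-0.2937, 0.0601]), (232, [-0.2951, 0.0596]), (234, [-0.2922, 0.0693]), (236, [-0.2927, 0.0709]), (238, [-0.2927, 0.0737]), (240, [-0.2922, 0.0772]), (242, [-0.2923, 0.0796])]
256 [(222, [-0.2887, 0.0603]), (224, [-0.29, 0.0602]), (226, [-0.2915, 0.0595]), (228, [-0.2922, 0.0606]), (230, [-0.2939, 0.0596]), (232, [-0.2947, 0.0606]), (234, [-0.2921, 0.0696]), (236, [-0.2925, 0.0714]), (238, [-0.2928, 0.0733]), (240, [-0.2922, 0.0773]), (242, [-0.2921, 0.0799])]
260 [(222, [-0.2887, 0.0604]), (224, [-0.2906, 0.0585]), (226, [-0.2909, 0.0609]), (228, [-0.2925, 0.06]), (230, [-0.2909, 0.0669]), (232, [-0.291, 0.0694]), (234, [-0.2909, 0.0725]), (236, [-0.2906, 0.0758]), (238, [-0.2907, 0.0781]), (240, [-0.2902, 0.0818]), (242, [-0.2913, 0.0819])]
268 [(222, [-0.2891, 0.0594]), (224, [-0.29, 0.0601]), (226, [-0.2915, 0.0594]), (228, [-0.2924, 0.0603]), (230, [-0.2938, 0.0599]), (232, [-0.2951, 0.0599]), (234, [-0.2904, 0.0737]), (236, [-0.2912, 0.0745]), (238, [-0.2911, 0.0774]), (240, [-0.2907, 0.0807]), (242, [-0.2655, 0.1384])]
finger x 0.41360970440923595 0.44442946078575957 y -0.2855643437603971 zmin [0.0624 0.0662 0.0669 0.067  0.0671 0.0673 0.0673 0.0674]
```

View pics/w5.png

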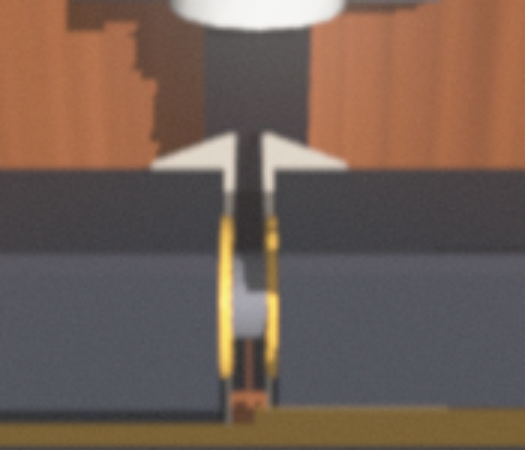

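The picture shows the closed fingers ending just above the handle (tips at about (235,135) and (265,135) in the crop). The finger ends are really about 35 mm above the reported TCP. I'll open, go down about 33 mm more, and grip.

Emit:
{"fn": "send_rows", "kwargs": {
  "plan": [
    [[0, 0.02, 0], [0, 0, 0]],
    [[0, 0, 0], [0, 0, 0]],
    [[0, 0, 0], [0, 0, 0]],
    [[0, 0, 0], [0, 0, 0]],
    [[0, 0, 0], [0, 0, 0]],
    [[0, 0, 0], [0, 0, 0]],
    [[0, 0, 0.33], [0, 0, 0]],
    [[0, 0, 0.33], [0, 0, 0]],
    [[0, 0, 0.33], [0, 0, 0]],
    [[0, 0, 0.33], [0, 0, 0]]
  ],
  "gripper": 0.2
}}

```text
time: 7.9
tool_pos: [0.4279, -0.3014, -0.0015]
tool_rot: [-3.141, -0.0, 1.565]
contact_force: [-1.0, 1.2, -0.2]
opening: 0.0554
grip_force: 0.0
```

Emit:
{"fn": "send_rows", "kwargs": {
  "plan": [
    [[0, 0, 0], [0, 0, 0]],
    [[0, 0, 0], [0, 0, 0]],
    [[0, 0, 0], [0, 0, 0]],
    [[0, 0, 0], [0, 0, 0]],
    [[0, 0, 0], [0, 0, 0]],
    [[0, 0, 0], [0, 0, 0]],
    [[0, 0, 0], [0, 0, 0]],
    [[0, 0, 0], [0, 0, 0]],
    [[0, 0, 0], [0, 0, 0]],
    [[0, 0, 0], [0, 0, 0]]
  ],
  "gripper": -1,
  "force": 10
}}

```text
time: 9.15
tool_pos: [0.4281, -0.3017, -0.0006]
tool_rot: [3.141, 0.0, 1.565]
contact_force: [0.4, -0.0, 1.9]
opening: 0.0199
grip_force: 10.0
```

Emit:
{"fn": "send_rows", "kwargs": {
  "plan": [
    [[0, 0, 0], [0, 0, 0]],
    [[0, 0, 0], [0, 0, 0]],
    [[0, 0, -0.1], [0, 0, 0]],
    [[0, 0, -0.2], [0, 0, 0]],
    [[0, 0, -0.4], [0, 0, 0]],
    [[0, 0, -0.6], [0, 0, 0]],
    [[0, 0, -0.8], [0, 0, 0]],
    [[0, 0, -0.8], [0, 0, 0]],
    [[0.2, 0, -0.6], [0, 0, 0]],
    [[0.4, 0, -0.6], [0, 0, 0]]
  ],
  "force": 55
}}

```text
time: 10.4
tool_pos: [0.428, -0.2861, 0.1029]
tool_rot: [3.141, 0.0, 1.565]
contact_force: [0.9, -0.2, -1.1]
opening: 0.0198
grip_force: 55.0
```

Emit:
{"fn": "send_rows", "kwargs": {
  "plan": [
    [[0.7, 0, -0.6], [0, 0, 0]],
    [[1, 0, -0.6], [0, 0, 0]],
    [[1, 0, -0.4], [0, 0, 0]],
    [[1, 0, -0.2], [0, 0, 0]],
    [[1, 0, 0], [0, 0, 0]],
    [[1, 0, 0], [0, 0, 0]],
    [[1, 0, 0], [0, 0, 0]],
    [[1, 0, 0], [0, 0, 0]],
    [[1, 0, 0], [0, 0, 0]],
    [[1, 0, 0], [0, 0, 0]]
  ]
}}

```text
time: 11.65
tool_pos: [0.4286, -0.0422, 0.1471]
tool_rot: [-3.141, -0.0, 1.566]
contact_force: [0.1, 0.1, -2.6]
opening: 0.0193
grip_force: 55.0
```

Emit:
{"fn": "send_rows", "kwargs": {
  "plan": [
    [[1, 0, 0], [0, 0, 0.01]],
    [[1, 0, 0], [0, 0, 0.01]],
    [[1, 0, 0], [0, 0, 0.01]],
    [[1, 0, 0], [0, 0, 0]],
    [[1, 0, 0], [0, 0, 0]],
    [[1, 0, 0], [0, 0, 0]],
    [[1, 0, 0], [0, 0, 0]],
    [[0.7, 0, 0], [0, 0, 0]],
    [[0.4, 0, 0], [0, 0, 0]],
    [[0.2, 0, 0], [0, 0, 0]]
  ]
}}

```text
time: 12.9
tool_pos: [0.4374, 0.1638, 0.1469]
tool_rot: [-3.141, 0.0, 1.519]
contact_force: [0.9, 0.1, -1.4]
opening: 0.0195
grip_force: 55.0
```

Run:
```python
from h import *
np.set_printoptions(precision=4,suppress=True)
o=robot.observe();print(o["time"],o["tool_pos"],o["tool_rot"],o["contact_force"],o["torque"])
im,d,c=snap("wrist");P=world(c,d);np.savez("w6",im=im,d=d,**c)
print(np.array(c["intrinsics"]))
im2,d2,c2=snap("side");np.savez("s6",im=im2,d=d2,**c2)
q=proj(c2,[.45,.3,.08])[0].astype(int)
b=im2[max(q[1]-110,0):q[1]+110,max(q[0]-120,0):q[0]+120]
cv2.imwrite("pics/w6.png",np.hstack([cv2.resize(im,(480,360)),cv2.resize(b,(320,360))]))
```

```text
12.9 [0.4374 0.1638 0.1469] [-3.1412  0.0003  1.5191] [ 0.898   0.0871 -1.3928] [-0.1819 -0.1334 -0.0156]
[[308.0967   0.     252.5271]
 [  0.     308.0967 197.0991]
 [  0.       0.       1.    ]]
```

View pics/w6.png

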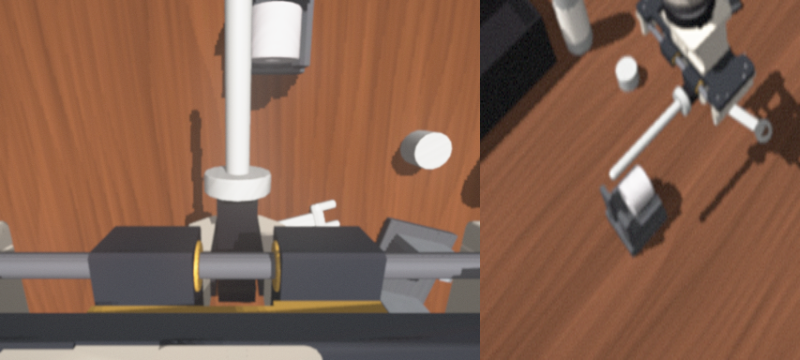

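The rod is firmly held and level. The sleeve in the V-block shows at (277,35) and its open end faces us. I'll fit the cylinders.

```bash
cat > fit.py <<'E'
from h import *
from scipy.optimize import least_squares
def cyl(q,r,p0,yaw0,pitch0=0,fixpitch=False):
    "fit axis: point at y=p0[1]; returns x,z,yaw,pitch(deg)"
    def res(v):
        a=np.radians(v[2]);b=np.radians(0 if fixpitch else v[3]);u=np.array([np.cos(a)*np.cos(b),np.sin(a)*np.cos(b),np.sin(b)])
        w=q-np.array([v[0],p0[1],v[1]]);w=w-np.outer(w@u,u);return (np.linalg.norm(w,axis=1)-r)*1000
    s=least_squares(res,[p0[0],p0[2],yaw0,pitch0],loss="soft_l1",f_scale=.7);return s.x,np.sqrt(np.median(s.fun**2)),len(q)
def rodfit(P,o):
    "shaft points seen in a cloud, from nominal pose"
    t=np.array(o["tool_pos"]);a=R.from_euler("xyz",o["tool_rot"]).as_matrix()[:,0]
    g=t+np.array([0,0,.0506]);w=P.reshape(-1,3)-g;w=w[np.isfinite(w).all(1)]
    s=w@a;n=np.linalg.norm(w-np.outer(s,a),axis=1);k=(s>.05)&(s<.16)&(n<.013)
    yaw=np.degrees(np.arctan2(a[1],a[0]));mid=g+a*.105
    return cyl(w[k]+g,.006,mid,yaw),mid,yaw
E
python3 - <<'E'
from fit import *
np.set_printoptions(precision=4,suppress=True)
o=robot.observe()
z=np.load("w6.npz");P=world(z,z["d"])
f,mid,yaw=rodfit(P,o);print("rod",f,"nominal",mid,yaw)
q=P.reshape(-1,3);q=q[(abs(q[:,0]-.473)<.03)&(q[:,1]>.26)&(q[:,1]<.325)&(q[:,2]>.066)&(q[:,2]<.09)]
for e in (.0,):
    print("sleeve w",q[:,1].min(),q[:,1].max(),cyl(q,.023,(.473,.29,.0625),87,fixpitch=True))
im,d,c=snap("top");np.savez("t6",im=im,d=d,**c)
for nm in ("t6","s6"):
    z=np.load(nm+".npz");P=world(z,z["d"]);print(nm,"rod",rodfit(P,o)[0])
    q=P.reshape(-1,3);q=q[(abs(q[:,0]-.473)<.02)&(q[:,1]>.262)&(q[:,1]<.318)&(q[:,2]>.066)&(q[:,2]<.09)]
    print(nm,"sleeve",len(q),np.sort(q[:,1])[[0,5,-6,-1]],cyl(q,.023,(.473,.29,.0625),87,fixpitch=True))
E
```

```text
rod (array([ 0.4435,  0.1971, 86.7778, -0.0962]), np.float64(0.334469557415458), 4617) nominal [0.4432 0.2683 0.1974] 87.01157245949955
sleeve w 0.27036774053690893 0.3117211112749283 (array([ 0.4758,  0.0627, 87.1313,  0.    ]), np.float64(0.43183561867043974), 3133)
t6 rod (array([ 0.4432,  0.1974, 87.0116,  0.    ]), np.float64(nan), 0)
  return _methods._mean(a, axis=axis, dtype=dtype,
  ret = ret.dtype.type(ret / rcount)
Traceback (most recent call last):
IndexError: index 0 is out of bounds for axis 0 with size 0
```

```bash
python3 go.py 0.465 0.083 0.10 87.3 10 | head -1
python3 - <<'E'
from h import *
o=robot.observe();print(o["tool_pos"])
z=np.load("t6.npz");P=world(z,z["d"])
# stand, from top: plate/uprights fit later; crude spray/stand positions
for n,(a,b) in dict(spray=(268,132),slug=(290,220),stand=(385,225)).items(): print(n,P[int(b*.64),int(a*.64)])
E
```

```text
[[-0.314, 0.125, 0.187], [0, 0, -0.0003]]
[0.43780322 0.16308282 0.14681485]
spray [0.77633517 0.19764367 0.14811459]
slug [0.64680432 0.17510467 0.03414846]
stand [ 0.62146199 -0.01370449  0.09139959]
```

Emit:
{"fn": "send_rows", "kwargs": {
  "plan": [
    [[-0.6, 0.1, 0.1], [0, 0, -0.003]],
    [[-0.6, 0.15, 0.1], [0, 0, 0]],
    [[-0.6, 0.2, 0.15], [0, 0, 0]],
    [[-0.6, 0.2, 0.2], [0, 0, 0]],
    [[-0.4, 0.2, 0.3], [0, 0, 0]],
    [[-0.3, 0.2, 0.5], [0, 0, 0]],
    [[-0.04, 0.1, 0.8], [0, 0, 0]],
    [[0, 0.1, 0.8], [0, 0, 0]],
    [[0, 0, 0.8], [0, 0, 0]],
    [[0, 0, 0.7], [0, 0, 0]]
  ]
}}

```text
time: 14.3
tool_pos: [0.4651, 0.0833, 0.034]
tool_rot: [-3.14, 0.0, 1.523]
contact_force: [0.0, 0.1, -0.6]
opening: 0.0197
grip_force: 55.0
```

Emit:
{"fn": "send_rows", "kwargs": {
  "plan": [
    [[0, 0, 0.4], [0, 0, 0]],
    [[0, 0, 0.2], [0, 0, 0]],
    [[0, 0, 0.15], [0, 0, 0]],
    [[0, 0, 0.1], [0, 0, 0]],
    [[0, 0, 0.05], [0, 0, 0]],
    [[0, 0, 0], [0, 0, 0]],
    [[0, 0, 0], [0, 0, 0]],
    [[0, 0, 0], [0, 0, 0]],
    [[0, 0, 0], [0, 0, 0]],
    [[0, 0, 0], [0, 0, 0]]
  ]
}}

```text
time: 15.55
tool_pos: [0.4654, 0.0833, 0.0131]
tool_rot: [3.142, 0.0, 1.523]
contact_force: [-0.4, 0.0, -2.1]
opening: 0.0194
grip_force: 55.0
```

```bash
cat > ins.py <<'E'
from fit import *
np.set_printoptions(precision=4,suppress=True)
o=robot.observe();print(o["time"],o["tool_pos"],o["tool_rot"],o["contact_force"],o["torque"],"tip y nom",o["tool_pos"][1]+.17)
im,d,c=snap("wrist");P=world(c,d);np.savez("w7",im=im,d=d,**c)
f,mid,yaw=rodfit(P,o);print("rod",f,"nominal",mid,yaw)
q=P.reshape(-1,3);q=q[(abs(q[:,0]-.476)<.03)&(q[:,1]>.262)&(q[:,1]<.325)&(q[:,2]>.07)&(q[:,2]<.09)]
if len(q)>50:
    s=cyl(q,.023,(.476,.29,.0625),87,fixpitch=True);print("sleeve w",q[:,1].min(),q[:,1].max(),s)
    v=f[0];dx=v[0]+(.27-mid[1])/np.tan(np.radians(v[2]));sx=s[0][0]+(.27-.29)/np.tan(np.radians(s[0][2]))
    print("at y=.27 rod x",dx,"sleeve x",sx,"rod z",v[1]+(.27-mid[1])*np.tan(np.radians(v[3])),"sleeve z",s[0][1])
E
python3 ins.py
```

```text
15.55 [0.4654 0.0833 0.0131] [3.1416 0.0001 1.5229] [-0.3836  0.0426 -2.1467] [-0.1786 -0.0862  0.0011] tip y nom 0.2533182283739701
rod (array([ 0.4711,  0.0633, 87.0183, -0.131 ]), np.float64(0.32450615273412525), 4592) nominal [0.4704 0.1882 0.0636] 87.25391085185497
```

Emit:
{"fn": "send_rows", "kwargs": {
  "plan": [
    [[0.14, -0.018, 0.02], [0, 0, 0]],
    [[0.14, 0, 0], [0, 0, 0]],
    [[0.14, 0, 0], [0, 0, 0]],
    [[0.14, 0, 0], [0, 0, 0]],
    [[0.14, 0, 0], [0, 0, 0]],
    [[0.12, 0, 0], [0, 0, 0]],
    [[0.12, 0, 0], [0, 0, 0]],
    [[0.12, 0, 0], [0, 0, 0]],
    [[0.1, 0, 0], [0, 0, 0]],
    [[0, 0, 0], [0, 0, 0]]
  ]
}}

```text
time: 16.85
tool_pos: [0.4663, 0.1125, 0.0125]
tool_rot: [3.142, 0.0, 1.523]
contact_force: [-0.5, -1.0, -0.8]
opening: 0.0196
grip_force: 55.0
```

```bash
python3 ins.py
```

```text
16.85 [0.4663 0.1125 0.0125] [3.1416 0.0001 1.5231] [-0.4888 -0.9895 -0.8276] [-0.1245 -0.1156 -0.0035] tip y nom 0.2824529439136449
rod (array([ 0.4719,  0.0628, 87.0932, -0.1165]), np.float64(0.3210437112952011), 4600) nominal [0.4713 0.2173 0.0631] 87.26781751622013
```

```bash
cat > slv.py <<'E'
from h import *
np.set_printoptions(precision=4,suppress=True)
im,d,c=snap("side");np.savez("s7",im=im,d=d,**c)
def ext(nm):
    z=np.load(nm+".npz");P=world(z,z["d"]);m=(z["im"].min(2)>150)&(abs(P[...,0]-.472)<.03)&(P[...,1]>.24)&(P[...,1]<.335)&(P[...,2]>.072)&(P[...,2]<.092)
    q=P[m];print(nm,len(q),np.percentile(q[:,1],[2,10,50,90,98]) if len(q) else "")
for n in("top","side","s6","s7"): ext(n)
q=proj(c,[.47,.27,.07])[0].astype(int)
cv2.imwrite("pics/s7.png",cv2.resize(im[max(q[1]-60,0):q[1]+60,max(q[0]-80,0):q[0]+80],None,fx=4,fy=4,interpolation=cv2.INTER_CUBIC))
E
python3 slv.py
```

```text
top 176 [0.273  0.2765 0.2907 0.3063 0.3093]
side 310 [0.2729 0.2768 0.2932 0.3093 0.312 ]
s6 307 [0.273  0.2766 0.2929 0.3091 0.3118]
s7 315 [0.2729 0.2765 0.293  0.3095 0.3119]
```

View pics/s7.png

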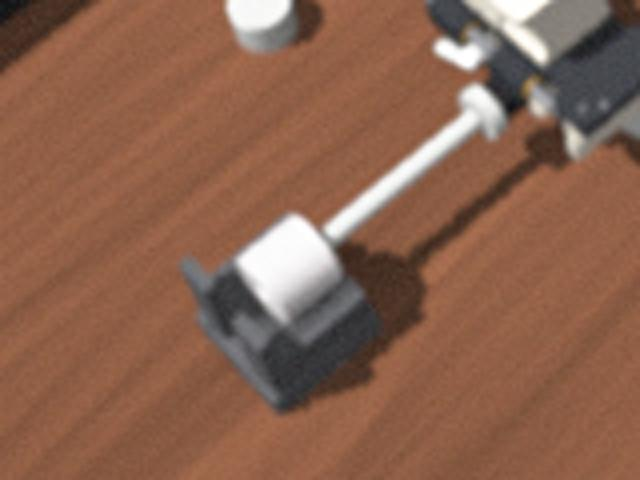

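The rod's end is inside the bore at about (335,235) and the sleeve has not moved. I'll continue.

Emit:
{"fn": "send_rows", "kwargs": {
  "plan": [
    [[0.15, 0, 0], [0, 0, 0]],
    [[0.16, 0, 0], [0, 0, 0]],
    [[0.16, 0, 0], [0, 0, 0]],
    [[0.16, 0, 0], [0, 0, 0]],
    [[0.16, 0, 0], [0, 0, 0]],
    [[0.16, 0, 0], [0, 0, 0]],
    [[0.16, 0, 0], [0, 0, 0]],
    [[0.16, 0, 0], [0, 0, 0]],
    [[0.16, 0, 0], [0, 0, 0]],
    [[0.15, 0, 0], [0, 0, 0]]
  ]
}}

```text
time: 18.2
tool_pos: [0.4682, 0.152, 0.0125]
tool_rot: [-3.142, 0.0, 1.523]
contact_force: [-0.1, -0.7, -1.5]
opening: 0.0194
grip_force: 55.0
```

```bash
python3 ins.py; python3 slv.py
```

```text
18.2 [0.4682 0.152  0.0125] [-3.1416  0.0001  1.5229] [-0.0799 -0.6979 -1.5454] [-0.1684 -0.0961  0.0272] tip y nom 0.3220265266550828
rod (array([ 0.4739,  0.0628, 87.0737, -0.1434]), np.float64(0.3271988830848803), 4627) nominal [0.4732 0.2569 0.0631] 87.25511039570287
top 176 [0.273  0.2765 0.2907 0.3063 0.3093]
side 310 [0.2729 0.2768 0.2932 0.3093 0.312 ]
s6 307 [0.273  0.2766 0.2929 0.3091 0.3118]
s7 314 [0.273  0.2765 0.2929 0.3089 0.3115]
```

Emit:
{"fn": "send_rows", "kwargs": {
  "plan": [
    [[0.15, 0, 0], [0, 0, 0]],
    [[0.18, 0, 0], [0, 0, 0]],
    [[0.18, 0, 0], [0, 0, 0]],
    [[0.18, 0, 0], [0, 0, 0]],
    [[0.18, 0, 0], [0, 0, 0]],
    [[0.18, 0, 0], [0, 0, 0]],
    [[0.18, 0, 0], [0, 0, 0]],
    [[0.18, 0, 0], [0, 0, 0]],
    [[0.15, 0, 0], [0, 0, 0]],
    [[0.08, 0, 0], [0, 0, 0]]
  ]
}}

```text
time: 19.55
tool_pos: [0.4702, 0.193, 0.0125]
tool_rot: [-3.142, 0.0, 1.523]
contact_force: [0.1, -0.1, -0.8]
opening: 0.0196
grip_force: 55.0
```

```bash
python3 ins.py; python3 slv.py|tail -1
python3 - <<'E'
from h import *
z=np.load("w7.npz");P=world(z,z["d"])
q=P.reshape(-1,3);q=q[(abs(q[:,0]-.472)<.02)&(q[:,1]>.2)&(q[:,1]<.32)]
c=q[(q[:,2]>.0795-.004)&(q[:,1]<.25)];print("collar y",np.percentile(c[:,1],[2,50,98]) if len(c) else None)
s=q[(q[:,2]>.074)&(q[:,1]>.255)];print("sleeve y",np.percentile(s[:,1],[1,50,99]) if len(s) else None)
E
```

```text
19.55 [0.4702 0.193  0.0125] [-3.1416  0.0001  1.5231] [ 0.1499 -0.1486 -0.805 ] [-0.2112 -0.0716  0.0145] tip y nom 0.3629715875299248
rod (array([ 0.476 ,  0.0629, 86.8556,  0.134 ]), np.float64(0.31279000126480194), 1799) nominal [0.4752 0.2979 0.0631] 87.26741644192873
sleeve w 0.2624391384732939 0.3089487020936945 (array([ 0.4757,  0.0626, 87.0822,  0.    ]), np.float64(0.364078112061511), 10812)
at y=.27 rod x 0.4744229090265257 sleeve x 0.4746808203237235 rod z 0.0628478159155344 sleeve z 0.06264990275588413
s7 312 [0.2734 0.2763 0.2932 0.3095 0.312 ]
collar y [0.20385652 0.21884216 0.23089012]
sleeve y [0.27156161 0.28867171 0.30471278]
```

The sleeve is about 58 mm ahead of the collar. Lifting now.

Emit:
{"fn": "send_rows", "kwargs": {
  "plan": [
    [[0, 0, -0.1], [0, 0, 0]],
    [[0, 0, -0.2], [0, 0, 0]],
    [[0, 0, -0.5], [0, 0, 0]],
    [[0, 0, -0.8], [0, 0, 0]],
    [[0, 0, -1], [0, 0, 0]],
    [[0, 0, -1], [0, 0, 0]],
    [[0, 0, -1], [0, 0, 0]],
    [[0, 0, -0.9], [0, 0, 0]],
    [[0, 0, -0.6], [0, 0, 0]],
    [[0, 0, -0.3], [0, 0, 0]]
  ]
}}

```text
time: 20.9
tool_pos: [0.4704, 0.1927, 0.174]
tool_rot: [3.14, -0.0, 1.523]
contact_force: [0.7, 0.2, -3.7]
opening: 0.0198
grip_force: 55.0
```

```bash
cat > see.py <<'E'
from fit import *
np.set_printoptions(precision=4,suppress=True)
def look(nm):
    o=robot.observe();print(o["time"],o["tool_pos"],o["tool_rot"],o["contact_force"],o["torque"])
    im,d,c=snap("wrist");P=world(c,d);np.savez(nm,im=im,d=d,**c)
    t=np.array(o["tool_pos"]);a=R.from_euler("xyz",o["tool_rot"]).as_matrix()[:,0];g=t+[0,0,.0506]
    w=P.reshape(-1,3);w=w[np.isfinite(w).all(1)];s=(w-g)@a;n=(w-g)@np.array([a[1],-a[0],0]);h=w[:,2]-g[2]
    k=(abs(n)<.02)&(h>.012)&(h<.03)&(s>.06)&(s<.16);print("sleeve s ahead of grip",np.percentile(s[k],[1,99]) if k.sum() else None)
    k=(s>.045)&(s<.07)&(abs(n)<.012)&(abs(h)<.02);q=w[k]
    # shaft bits: near collar, and beyond sleeve
    for lo,hi in((.045,.07),(.13,.165)):
        k=(s>lo)&(s<hi)&(abs(n)<.014)&(abs(h)<.02)
        if k.sum()>30: print(" shaft",lo,hi,"n mid",np.percentile(n[k],[5,95]).mean(),"h top",np.percentile(h[k],90),k.sum())
    return o,P
E
python3 -c "
from see import *
look('w8')"; python3 go.py 0.551 -0.052 0.17 73 15
```

```text
20.9 [0.4704 0.1927 0.174 ] [ 3.1397 -0.0003  1.5228] [ 0.6714  0.1529 -3.6725] [-0.2821 -0.0517 -0.0012]
sleeve s ahead of grip [0.0793 0.1121]
 shaft 0.045 0.07 n mid 0.00034764647354694174 h top 0.005847621970081941 1465
[[-0.642, 0.245, 0.012], [0, 0, 0.0106]]
[[-0.638, 0.256, 0.012], [0, 0, 0.0106]]
[[-0.633, 0.266, 0.012], [0, 0, 0.0106]]
[[-0.629, 0.277, 0.012], [0, 0, 0.0106]]
[[-0.624, 0.287, 0.012], [0, 0, 0.0106]]
[[-0.619, 0.298, 0.012], [0, 0, 0.0106]]
[[-0.614, 0.308, 0.012], [0, 0, 0.0106]]
[[-0.609, 0.318, 0.012], [0, 0, 0.0106]]
[[-0.604, 0.328, 0.012], [0, 0, 0.0106]]
[[-0.598, 0.338, 0.012], [0, 0, 0.0106]]
[[-0.592, 0.348, 0.012], [0, 0, 0.0106]]
[[-0.587, 0.358, 0.012], [0, 0, 0.0106]]
[[-0.581, 0.367, 0.012], [0, 0, 0.0106]]
[[-0.574, 0.377, 0.012], [0, 0, 0.0106]]
[[-0.568, 0.386, 0.012], [0, 0, 0.0106]]
```

Emit:
{"fn": "send_rows", "kwargs": {
  "plan": [
    [[-0.1, 0.05, 0], [0, 0, 0]],
    [[-0.25, 0.1, 0], [0, 0, 0.01]],
    [[-0.4, 0.15, 0], [0, 0, 0.01]],
    [[-0.5, 0.2, 0], [0, 0, 0.01]],
    [[-0.6, 0.25, 0], [0, 0, 0.01]],
    [[-0.6, 0.28, 0], [0, 0, 0.01]],
    [[-0.6, 0.3, 0], [0, 0, 0.01]],
    [[-0.6, 0.3, 0], [0, 0, 0.01]],
    [[-0.6, 0.3, 0], [0, 0, 0.01]],
    [[-0.6, 0.32, 0], [0, 0, 0.01]]
  ]
}}

```text
time: 22.2
tool_pos: [0.5122, 0.0645, 0.1726]
tool_rot: [3.142, 0.0, 1.38]
contact_force: [-1.3, -0.2, -1.9]
opening: 0.0196
grip_force: 55.0
```

Emit:
{"fn": "send_rows", "kwargs": {
  "plan": [
    [[-0.6, 0.32, 0], [0, 0, 0.01]],
    [[-0.6, 0.33, 0], [0, 0, 0.01]],
    [[-0.6, 0.34, 0], [0, 0, 0.01]],
    [[-0.55, 0.34, 0], [0, 0, 0.01]],
    [[-0.5, 0.33, 0], [0, 0, 0.01]],
    [[-0.5, 0.28, 0], [0, 0, 0.01]],
    [[-0.4, 0.23, 0], [0, 0, 0.01]],
    [[-0.3, 0.17, 0], [0, 0, 0]],
    [[-0.2, 0.1, 0], [0, 0, 0]],
    [[-0.06, 0.05, 0], [0, 0, 0]]
  ]
}}

```text
time: 23.45
tool_pos: [0.5465, -0.054, 0.1725]
tool_rot: [-3.141, 0.0, 1.271]
contact_force: [-0.1, -0.3, -2.4]
opening: 0.0194
grip_force: 55.0
```

Run:
```python
from see import *
o,P=look("w9")
q=P.reshape(-1,3);q=q[(q[:,0]>.57)&(q[:,2]>.007)&(q[:,2]<.12)]
for lo,hi in((.007,.016),(.085,.1)):
    r=q[(q[:,2]>lo)&(q[:,2]<hi)]
    print(lo,len(r),cv2.minAreaRect(r[:,:2].astype(np.float32)*1000), np.median(r[:,2]))
im=np.load("w9.npz")["im"];cv2.imwrite("pics/w9.png",im)
```

```text
23.45 [ 0.5465 -0.054   0.1725] [-3.1415  0.      1.2714] [-0.0697 -0.3055 -2.4158] [-0.2673  0.0184 -0.0053]
sleeve s ahead of grip [0.0794 0.1122]
 shaft 0.045 0.07 n mid 0.0004516384617000431 h top 0.0058002051123849045 1472
0.007 7993 ((694.9685668945312, -137.63052368164062), (405.39324951171875, 256.9639587402344), 80.73638153076172) 0.01228692146536035
0.085 1918 ((646.6722412109375, 14.362468719482422), (100.93697357177734, 64.30108642578125), 73.1557388305664) 0.09240651259289759
```

View pics/w9.png

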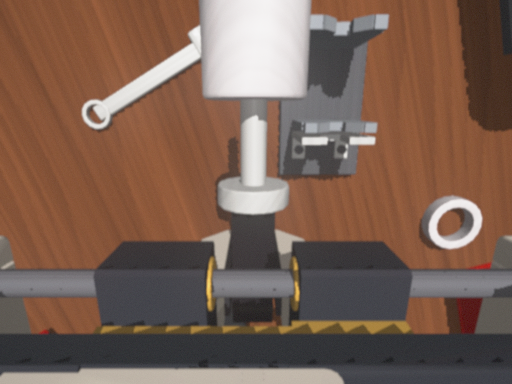

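The picture shows the stand on the right: the white stop plate at (335,140), the near upright just above it at (340,127) and the far upright at (345,22). The sleeve hangs at (255,45).

Run:
```python
from see import *
z=np.load("w9.npz");P=world(z,z["d"]);im=z["im"]
q=P.reshape(-1,3);B=im.reshape(-1,3).min(1)
k=(q[:,0]>.57)&(abs(q[:,1])<.1)&(q[:,2]>.085)&(q[:,2]<.1);q=q[k];B=B[k]
for yaw in (72.7,73.0,73.3):
    a=np.array([np.cos(np.radians(yaw)),np.sin(np.radians(yaw))]);n=np.array([a[1],-a[0]]);c=np.array([.6467,.0144])
    s=(q[:,:2]-c)@a*1000;m=(q[:,:2]-c)@n*1000
    print(yaw,"front upright top s",np.percentile(s[(s<0)&(q[:,2]>.0925)],[1,99]),"far",np.percentile(s[(s>20)],[1,99]),
     "lat front",np.percentile(m[s<0],[.5,99.5]),"lat far",np.percentile(m[s>20],[.5,99.5]))
f=(s<0);hist=np.histogram(s[f],np.arange(-54,-30,1.5));print([(round(e,1),int(h)) for h,e in zip(*hist)])
for e in np.arange(-52,-32,1.5):
    g=f&(s>=e)&(s<e+1.5)
    if g.sum()>5: print(round(e,1),"z",np.percentile(q[g,2],[10,90]),"bright",np.median(B[g]))
for lab,g in(("front",f),("far",s>20)):
    mm=np.sort(m[g]);j=np.argmax(np.diff(mm));print(lab,"gap",mm[j],mm[j+1])
```

```text
72.7 front upright top s [-39.5729 -31.8191] far [39.797  50.1258] lat front [-31.5108  32.0057] lat far [-30.3661  30.0397]
73.0 front upright top s [-39.566 -31.934] far [39.8902 50.1209] lat front [-31.7518  31.7523] lat far [-30.1229  30.2947]
73.3 front upright top s [-39.682  -31.8111] far [39.8857 50.1175] lat front [-31.9921  31.4981] lat far [-29.9001  30.5447]
[(np.float64(-54.0), 0), (np.float64(-52.5), 0), (np.float64(-51.0), 62), (np.float64(-49.5), 93), (np.float64(-48.0), 101), (np.float64(-46.5), 81), (np.float64(-45.0), 69), (np.float64(-43.5), 0), (np.float64(-42.0), 0), (np.float64(-40.5), 57), (np.float64(-39.0), 102), (np.float64(-37.5), 95), (np.float64(-36.0), 104), (np.float64(-34.5), 90), (np.float64(-33.0), 97)]
-50.5 z [0.0895 0.0912] bright 193.0
-49.0 z [0.0892 0.0911] bright 225.0
-47.5 z [0.089 0.091] bright 225.0
-46.0 z [0.0864 0.091 ] bright 221.0
-44.5 z [0.0853 0.0861] bright 182.0
-40.0 z [0.0889 0.0959] bright 135.5
-38.5 z [0.0874 0.0956] bright 148.5
-37.0 z [0.0873 0.0959] bright 149.5
-35.5 z [0.0872 0.0961] bright 152.0
-34.0 z [0.0886 0.0958] bright 150.0
-32.5 z [0.0877 0.0952] bright 143.0
front gap -7.730374959525168 6.945524340784304
far gap -7.209421102794304 6.991642405042536
```

```bash
python3 go.py 0.6174 -0.0806 0.1725 73.2 10|sed -n '1p;10p'
```

```text
[[-0.018, 0.302, 0.0], [0, 0, -0.0004]]
[[-0.02, 0.302, 0.0], [0, 0, -0.0004]]
```

Emit:
{"fn": "send_rows", "kwargs": {
  "plan": [
    [[-0.02, 0.1, 0], [0, 0, -0.004]],
    [[-0.02, 0.2, 0], [0, 0, 0]],
    [[-0.02, 0.35, 0], [0, 0, 0]],
    [[-0.02, 0.45, 0], [0, 0, 0]],
    [[-0.02, 0.5, 0], [0, 0, 0]],
    [[-0.02, 0.5, 0], [0, 0, 0]],
    [[-0.02, 0.4, 0], [0, 0, 0]],
    [[-0.02, 0.3, 0], [0, 0, 0]],
    [[-0.02, 0.15, 0], [0, 0, 0]],
    [[-0.01, 0.07, 0], [0, 0, 0]]
  ]
}}

```text
time: 24.75
tool_pos: [0.6175, -0.0802, 0.1725]
tool_rot: [-3.141, 0.0, 1.278]
contact_force: [-0.7, 0.5, -1.7]
opening: 0.0196
grip_force: 55.0
```

Emit:
{"fn": "send_rows", "kwargs": {
  "plan": [
    [[0, 0, 0.2], [0, 0, 0]],
    [[0, 0, 0.5], [0, 0, 0]],
    [[0, 0, 0.7], [0, 0, 0]],
    [[0, 0, 0.7], [0, 0, 0]],
    [[0, 0, 0.7], [0, 0, 0]],
    [[0, 0, 0.7], [0, 0, 0]],
    [[0, 0, 0.5], [0, 0, 0]],
    [[0, 0, 0.3], [0, 0, 0]],
    [[0, 0, 0.2], [0, 0, 0]],
    [[0, 0, 0.1], [0, 0, 0]]
  ]
}}

```text
time: 26.0
tool_pos: [0.6176, -0.0802, 0.0576]
tool_rot: [3.141, 0.0, 1.278]
contact_force: [-0.2, 0.8, -2.3]
opening: 0.0197
grip_force: 55.0
```

```bash
cat > near.py <<'E'
from see import *
import sys
o,P=look(sys.argv[1]); q=P.reshape(-1,3);q=q[np.isfinite(q).all(1)]
a=np.array([np.cos(np.radians(73.)),np.sin(np.radians(73.))]);n=np.array([a[1],-a[0]]);seat=np.array([.6333,-.0295])
s=(q[:,:2]-seat)@a*1000;m=(q[:,:2]-seat)@n*1000;z=q[:,2]*1000
def pr(lab,k,v): print(lab,k.sum(),np.percentile(v[k],[1,50,99]) if k.sum()>8 else "")
k=(s>-9)&(s<3)&(abs(m)>10.5)&(abs(m)<33)&(z>85)&(z<94);pr("plate s",k,s)
k=(s>3)&(s<18)&(abs(m)<36)&(z>88)&(z<101);pr("upr1 s",k,s);pr("upr1 m",k,m)
k=(s>14)&(s<30)&(abs(m)<9)&(z>70);pr("shaft m behind upr1",k,m);pr("shaft z",k,z)
t=np.array(o["tool_pos"]);c=(t[:2]-seat)@a*1000+40.5;print("nominal collar s",c,"lat of tool",(t[:2]-seat)@n*1000)
k=(s>c-14)&(s<c+2)&(abs(m)<18)&(z>t[2]*1000+50.6+8);pr("collar s",k,s);pr("collar m",k,m);pr("collar z",k,z)
E
python3 near.py w10
```

```text
26.0 [ 0.6176 -0.0802  0.0576] [3.1411 0.0001 1.2778] [-0.1585  0.7814 -2.3302] [-0.3645 -0.0215 -0.0104]
sleeve s ahead of grip [0.0794 0.1121]
 shaft 0.045 0.07 n mid 6.895163598694305e-06 h top 0.005658608693021164 1856
plate s 1065 [-4.5975 -1.2614  1.4588]
upr1 s 1396 [ 6.0674 10.1903 13.9791]
upr1 m 1396 [-30.0469  10.9908  30.1508]
shaft m behind upr1 1373 [-8.6386 -0.04    8.6374]
shaft z 1373 [108.0846 113.9699 129.5594]
nominal collar s -12.607684405794153 lat of tool -0.1397441062785429
collar s 7705 [-26.5649 -20.9149 -11.8975]
collar m 7705 [-17.6804   0.3096  17.6836]
collar z 7705 [117.1592 174.5554 204.5404]
```

Emit:
{"fn": "send_rows", "kwargs": {
  "plan": [
    [[0, 0, 0.2], [0, 0, 0]],
    [[0, 0, 0.2], [0, 0, 0]],
    [[0, 0, 0.2], [0, 0, 0]],
    [[0, 0, 0.15], [0, 0, 0]],
    [[0, 0, 0.1], [0, 0, 0]],
    [[0, 0, 0.08], [0, 0, 0]],
    [[0, 0, 0.05], [0, 0, 0]],
    [[0, 0, 0.04], [0, 0, 0]],
    [[0, 0, 0.02], [0, 0, 0]],
    [[0, 0, 0], [0, 0, 0]]
  ]
}}

```text
time: 27.3
tool_pos: [0.6175, -0.0802, 0.0316]
tool_rot: [3.142, 0.0, 1.278]
contact_force: [-0.5, 0.7, -2.3]
opening: 0.0195
grip_force: 55.0
```

```bash
python3 near.py w11 | grep -v upr
python3 - <<'E'
from h import *
# side view of the rod: height of shaft top along s
im,d,c=snap("side");P=world(c,d).reshape(-1,3)
im2,d2,c2=snap("top");P2=world(c2,d2).reshape(-1,3)
a=np.array([np.cos(np.radians(73.)),np.sin(np.radians(73.))]);n=np.array([a[1],-a[0]]);seat=np.array([.6333,-.0295])
for lab,p in(("side",P),("top",P2)):
    p=p[np.isfinite(p).all(1)];s=(p[:,:2]-seat)@a*1000;m=(p[:,:2]-seat)@n*1000;z=p[:,2]*1000
    for lo,hi in((18,30),(74,84),(97,116)):
        k=(s>lo)&(s<hi)&(abs(m)<10)&(z>68)&(z<100)
        print(lab,lo,k.sum(),np.percentile(z[k],[50,90,98]) if k.sum()>3 else "",np.median(m[k]) if k.sum()>3 else "", s[k].max() if k.any() else "")
E
```

```text
27.3 [ 0.6175 -0.0802  0.0316] [3.1415 0.0001 1.2778] [-0.5283  0.6641 -2.3008] [-0.3281  0.0001  0.0702]
sleeve s ahead of grip [0.0634 0.1121]
 shaft 0.045 0.07 n mid -9.21334808495506e-06 h top 0.007769055925598355 2782
plate s 1502 [-4.6349 -1.3319  1.4688]
shaft z 1374 [ 81.8201  87.8717 103.6793]
nominal collar s -12.623116741608037 lat of tool -0.3095087222801819
collar s 7744 [-26.5805 -20.9708 -11.8968]
collar m 7744 [-17.6756   0.4651  17.6986]
collar z 7744 [ 91.0657 148.5563 178.4525]
side 18 11 [84.46856325 97.79186204 98.47637236] -2.9727107716132446 28.448931186752414
side 74 17 [84.29414987 87.06725526 88.11173373] -4.091109775480355 83.56355101642814
side 97 34 [84.24325122 87.6025606  88.70556915] -3.9784199867188565 115.51089535367265
top 18 6 [94.14125184 97.09433499 97.65651486] 6.94795558020792 28.528641446183748
top 74 11 [84.3888411  87.66170021 87.81837405] -5.349652775438064 82.81999513343033
top 97 24 [83.46205814 86.668538   87.97642017] -4.738262670986378 115.31253334356757
```

Emit:
{"fn": "send_rows", "kwargs": {
  "plan": [
    [[0, 0, 0.012], [0, 0, 0]],
    [[0, 0, 0.012], [0, 0, 0]],
    [[0, 0, 0.012], [0, 0, 0]],
    [[0, 0, 0.01], [0, 0, 0]],
    [[0, 0, 0.01], [0, 0, 0]],
    [[0, 0, 0.008], [0, 0, 0]],
    [[0, 0, 0.006], [0, 0, 0]],
    [[0, 0, 0], [0, 0, 0]],
    [[0, 0, 0], [0, 0, 0]],
    [[0, 0, 0], [0, 0, 0]]
  ]
}}

```text
time: 28.7
tool_pos: [0.6175, -0.0802, 0.0299]
tool_rot: [3.141, 0.0, 1.278]
contact_force: [-0.6, -1.1, -1.8]
opening: 0.0194
grip_force: 55.0
```

Emit:
{"fn": "send_rows", "kwargs": {
  "plan": [
    [[0, 0, 0.008], [0, 0, 0]],
    [[0, 0, 0.008], [0, 0, 0]],
    [[0, 0, 0.004], [0, 0, 0]],
    [[0, 0, 0], [0, 0, 0]],
    [[0, 0, 0], [0, 0, 0]],
    [[0, 0, 0], [0, 0, 0]],
    [[0, 0, 0], [0, 0, 0]],
    [[0, 0, 0], [0, 0, 0]],
    [[0, 0, 0], [0, 0, 0]],
    [[0, 0, 0], [0, 0, 0]]
  ]
}}

```text
time: 29.95
tool_pos: [0.6175, -0.0802, 0.0294]
tool_rot: [3.141, 0.0, 1.278]
contact_force: [-0.5, -1.6, 2.4]
opening: 0.0197
grip_force: 55.0
```

Run:
```python
from h import *
np.set_printoptions(precision=4,suppress=True)
for i in range(3):
    o=robot.observe();print(o["tool_pos"],o["contact_force"],o["torque"]); im,d,c=snap("wrist")
```

```text
[ 0.6175 -0.0802  0.0294] [-0.4902 -1.616   2.3978] [-0.1225  0.0262  0.0271]
[ 0.6175 -0.0802  0.0294] [-1.1184 -0.9148  2.1349] [-0.138  -0.0159  0.0505]
[ 0.6176 -0.0802  0.0294] [-1.4518 -0.4554  2.5001] [-0.0883 -0.0315  0.0304]
```

Emit:
{"fn": "send_rows", "kwargs": {
  "plan": [
    [[0.04, 0, 0], [0, 0, 0]],
    [[0.04, 0, 0], [0, 0, 0]],
    [[0.04, 0, 0], [0, 0, 0]],
    [[0.04, 0, 0], [0, 0, 0]],
    [[0.04, 0, 0], [0, 0, 0]],
    [[0.03, 0, 0], [0, 0, 0]],
    [[0.02, 0, 0], [0, 0, 0]],
    [[0, 0, 0], [0, 0, 0]],
    [[0, 0, 0], [0, 0, 0]],
    [[0, 0, 0], [0, 0, 0]]
  ]
}}

```text
time: 31.35
tool_pos: [0.6193, -0.0742, 0.0294]
tool_rot: [3.141, -0.0, 1.278]
contact_force: [0.3, -2.5, 3.4]
opening: 0.0198
grip_force: 55.0
```

Emit:
{"fn": "send_rows", "kwargs": {
  "plan": [
    [[0.01, 0, 0], [0, 0, 0]],
    [[0.01, 0, 0], [0, 0, 0]],
    [[0.01, 0, 0], [0, 0, 0]],
    [[0.01, 0, 0], [0, 0, 0]],
    [[0, 0, 0], [0, 0, 0]],
    [[0, 0, 0], [0, 0, 0]],
    [[0, 0, 0], [0, 0, 0]],
    [[0, 0, 0], [0, 0, 0]],
    [[0, 0, 0], [0, 0, 0]],
    [[0, 0, 0], [0, 0, 0]]
  ]
}}

```text
time: 32.6
tool_pos: [0.6196, -0.0733, 0.0293]
tool_rot: [3.142, 0.0, 1.278]
contact_force: [-0.9, -3.3, 4.3]
opening: 0.0195
grip_force: 55.0
```

Emit:
{"fn": "send_rows", "kwargs": {
  "plan": [
    [[0.01, 0, 0], [0, 0, 0]],
    [[0.01, 0, 0], [0, 0, 0]],
    [[0, 0, 0], [0, 0, 0]],
    [[0, 0, 0], [0, 0, 0]],
    [[0, 0, 0], [0, 0, 0]],
    [[0, 0, 0], [0, 0, 0]],
    [[0, 0, 0], [0, 0, 0]],
    [[0, 0, 0], [0, 0, 0]],
    [[0, 0, 0], [0, 0, 0]],
    [[0, 0, 0], [0, 0, 0]]
  ]
}}

```text
time: 33.85
tool_pos: [0.6196, -0.0732, 0.0293]
tool_rot: [3.141, 0.001, 1.278]
contact_force: [-1.5, -6.2, 4.3]
opening: 0.0195
grip_force: 55.0
```

Emit:
{"fn": "send_rows", "kwargs": {
  "plan": [
    [[0.008, 0, 0], [0, 0, 0]],
    [[0.006, 0, 0], [0, 0, 0]],
    [[0, 0, 0], [0, 0, 0]],
    [[0, 0, 0], [0, 0, 0]],
    [[0, 0, 0], [0, 0, 0]],
    [[0, 0, 0], [0, 0, 0]],
    [[0, 0, 0], [0, 0, 0]],
    [[0, 0, 0], [0, 0, 0]],
    [[0, 0, 0], [0, 0, 0]],
    [[0, 0, 0], [0, 0, 0]]
  ]
}}

```text
time: 35.1
tool_pos: [0.6196, -0.0732, 0.0293]
tool_rot: [-3.142, 0.001, 1.278]
contact_force: [-1.1, -6.6, 3.5]
opening: 0.0198
grip_force: 55.0
```

```bash
python3 near.py w12
python3 - <<'E'
from h import *
for i in range(3):
    o=robot.observe();print(o["tool_pos"],o["contact_force"]); snap("wrist")
E
```

```text
35.1 [ 0.6196 -0.0732  0.0293] [-3.1416  0.001   1.2778] [-1.0514 -6.5751  3.4688] [-0.8799  0.146   0.0222]
sleeve s ahead of grip [0.0791 0.1119]
 shaft 0.045 0.07 n mid -4.920536362788136e-05 h top 0.009349542720937652 2708
plate s 1719 [-8.6307 -1.524   1.5453]
upr1 s 2028 [ 5.9475 10.2503 14.0269]
upr1 m 2028 [-30.1633 -10.532   30.0632]
shaft m behind upr1 1010 [-5.9567 -0.134   5.748 ]
shaft z 1010 [80.5028 85.0095 87.0105]
nominal collar s -5.259746580332525 lat of tool -0.3259820782756028
collar s 8077 [-19.2169 -13.6887  -4.273 ]
collar m 8077 [-17.6437   0.4771  17.6472]
collar z 8077 [ 88.9191 146.3297 176.3233]
[ 0.61957956 -0.07319774  0.02930916] [-1.91468728 -6.59659772  4.20223963]
[ 0.61961237 -0.07321172  0.02934441] [-1.70309599 -6.02752007  4.06652466]
[ 0.61961505 -0.07317826  0.02933274] [-2.24319868 -6.57612356  3.19813959]
```

Emit:
{"fn": "send_rows", "kwargs": {
  "plan": [
    [[0.02, 0, 0], [0, 0, 0]],
    [[0.02, 0, 0], [0, 0, 0]],
    [[0, 0, 0], [0, 0, 0]],
    [[0, 0, 0], [0, 0, 0]],
    [[0, 0, 0], [0, 0, 0]],
    [[0, 0, 0], [0, 0, 0]],
    [[0, 0, 0], [0, 0, 0]],
    [[0, 0, 0], [0, 0, 0]],
    [[0, 0, 0], [0, 0, 0]],
    [[0, 0, 0], [0, 0, 0]]
  ]
}}

```text
time: 36.55
tool_pos: [0.6196, -0.0732, 0.0294]
tool_rot: [-3.141, 0.002, 1.278]
contact_force: [-2.7, -9.3, 3.7]
opening: 0.0199
grip_force: 55.0
```

Emit:
{"fn": "send_rows", "kwargs": {
  "plan": [
    [[-0.02, 0, 0], [0, 0, 0]],
    [[-0.02, 0, 0], [0, 0, 0]],
    [[0, 0, -0.005], [0, 0, 0]],
    [[0, 0, -0.005], [0, 0, 0]],
    [[0, 0, 0], [0, 0, 0]],
    [[0, 0, 0], [0, 0, 0]],
    [[0, 0, 0], [0, 0, 0]],
    [[0, 0, 0], [0, 0, 0]],
    [[0, 0, 0], [0, 0, 0]],
    [[0, 0, 0], [0, 0, 0]]
  ],
  "force": 15
}}

```text
time: 37.8
tool_pos: [0.6197, -0.0731, 0.0293]
tool_rot: [3.141, 0.001, 1.277]
contact_force: [-0.3, -5.3, 2.4]
opening: 0.02
grip_force: 15.0
```

Emit:
{"fn": "send_rows", "kwargs": {
  "plan": [
    [[0, 0, 0], [0, 0, 0]],
    [[0, 0, 0], [0, 0, 0]],
    [[0, 0, 0], [0, 0, 0]],
    [[0, 0, 0], [0, 0, 0]],
    [[0, 0, 0], [0, 0, 0]],
    [[0, 0, 0], [0, 0, 0]],
    [[0, 0, 0], [0, 0, 0]],
    [[0, 0, 0], [0, 0, 0]],
    [[0, 0, 0], [0, 0, 0]],
    [[0, 0, 0], [0, 0, 0]]
  ],
  "gripper": 0.2
}}

```text
time: 39.05
tool_pos: [0.6198, -0.0725, 0.0296]
tool_rot: [3.142, 0.0, 1.278]
contact_force: [0.0, 0.0, -0.7]
opening: 0.0549
grip_force: 0.0
```

Emit:
{"fn": "send_rows", "kwargs": {
  "plan": [
    [[0, 0, -0.1], [0, 0, 0]],
    [[0, 0, -0.3], [0, 0, 0]],
    [[0, 0, -0.6], [0, 0, 0]],
    [[0, 0, -0.8], [0, 0, 0]],
    [[0, 0, -0.8], [0, 0, 0]],
    [[0, 0, -0.8], [0, 0, 0]],
    [[0, 0, -0.8], [0, 0, 0]],
    [[0, 0, -0.6], [0, 0, 0]],
    [[0, 0, -0.4], [0, 0, 0]],
    [[0, 0, -0.2], [0, 0, 0]]
  ]
}}

```text
time: 40.3
tool_pos: [0.6198, -0.0725, 0.1651]
tool_rot: [3.141, 0.0, 1.278]
contact_force: [-0.2, 0.3, -0.2]
opening: 0.0556
grip_force: 0.0
```

```bash
python3 near.py w13
python3 - <<'E'
from fit import *
np.set_printoptions(precision=4,suppress=True)
z=np.load("w13.npz");q=world(z,z["d"]).reshape(-1,3);q=q[np.isfinite(q).all(1)]
a=np.array([np.cos(np.radians(73.)),np.sin(np.radians(73.))]);n=np.array([a[1],-a[0]]);seat=np.array([.6333,-.0295])
s=(q[:,:2]-seat)@a*1000;m=(q[:,:2]-seat)@n*1000;h=q[:,2]*1000
for l,k in(("handle",(s<-17)&(s>-80)&(abs(m)<14)&(h>82)&(h<95)),("collar",(s<2)&(s>-20)&(abs(m)<8)&(h>93)&(h<100)),("sleeve",(s>20)&(s<85)&(abs(m)<15)&(h>95)&(h<106)),("shaft a",(s>17)&(s<28)&(abs(m)<8)&(h>75)),("shaft b",(s>98)&(s<130)&(abs(m)<9)&(h>78)&(h<92))):
    if k.sum()>5: print(l,k.sum(),"s",np.percentile(s[k],[1,99]),"m",np.percentile(m[k],[1,99]),"z",np.percentile(h[k],[50,98]))
o=robot.observe();print(o["contact_force"],o["opening"])
cv2.imwrite("pics/w13.png",z["im"])
E
```

```text
40.3 [ 0.6198 -0.0725  0.1651] [3.1412 0.     1.2778] [-0.2156  0.2743 -0.1778] [-0.0461 -0.0603 -0.0097]
sleeve s ahead of grip None
plate s 417 [-8.8133 -2.0594  1.4088]
upr1 s 493 [ 6.0356 10.1746 13.9495]
upr1 m 493 [-29.8895  11.4219  30.4506]
shaft m behind upr1 266 [-5.8551 -0.1927  5.5031]
shaft z 266 [80.2434 85.0849 87.2646]
nominal collar s -4.522303774639241 lat of tool -0.31037216866447814
collar s 3373 [-18.5029 -15.7675 -13.7133]
collar m 3373 [-17.5584   0.4327  17.5676]
collar z 3373 [277.0803 282.1986 312.3828]
handle 1374 s [-74.203  -17.7361] m [-9.395  10.2489] z [90.0336 91.4199]
collar 215 s [-14.3441  -4.8284] m [-7.3192  7.2613] z [96.1017 97.9796]
sleeve 2031 s [33.2402 72.4137] m [-14.402   14.6598] z [ 99.9836 102.3733]
shaft a 182 s [17.6306 27.6826] m [-5.8476  5.4585] z [85.2257 86.9744]
shaft b 282 s [ 98.2201 111.0143] m [-5.7404  5.3918] z [85.1515 87.2453]
[0.167  0.3985 0.0705] 0.05477394574098287
```

View pics/w13.png

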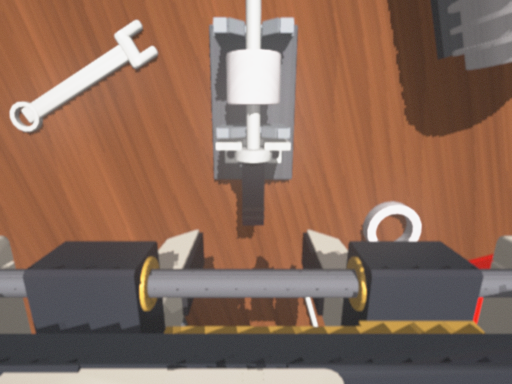

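The picture shows the rod in both notches, with its collar at (253,153) against the plate. The sleeve hangs at (253,77), its centre about 53 mm along from stand_seat, and the gripper is clear. Handing in.

```bash
python3 -c "
from cell import robot
print(robot.hand_in())"
```

```text
the job is handed in; nothing more can be done
None
```

I've handed the job in, though `hand_in` gave no verdict: the rod lies released in both notches, its collar pressed on the stop plate with about 6 N or more, and the sleeve hangs untouched by the hand, about 53 mm along from stand_seat.

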